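Snug the lazy susan's bottle hold-down

TASK

Screw the lazy susan's hold-down onto the amber bottle that stands under it: turn the ribbed handwheel clockwise (seen from above) until the pad meets the bottle's cap, then snug it by feel so that the bottle is held firmly, without cranking hard on the glass. Bear down on the wheel as you turn, so that the lazy susan does not swing round with it, leave everything else standing as it is, and let go.

Things in the scene. Friction and masses are not known exactly. Their poses are not given: they have to be found in the camera images.
- susan: White round lazy susan tray, 306 mm across, 12 mm lip, turning about its upright axis (z, through its origin) on a sprung foot. Origin: centre of the underside, 10 mm above the shelf; tray floor 18 mm higher. On its -x side, 118 mm off the axis, an aluminium post (20 x 34 mm) carries a level arm (34 mm wide, top 183 mm above the origin) to the clamp screw on the axis.
- wheel_hub (a point): Centre of the handwheel's disc face, on the susan's axis, 206 mm above the shelf; z up, x along the orange rib, turning with the wheel. Wheel: level black disc, radius 68 mm, three ribs at 120 degrees (one orange, two grey; 10 mm thick, 20 mm high, 13 to 67 mm from the axis), steel hub radius 14, 22 mm high. It sinks 1 mm when pressed. Closed fingertips fit between ribs to push one round.
- wheel (a joint): Wheel angle, rad, clockwise from above positive; 0 is pad fully raised; 1 rad lowers the pad 3 mm. Turning free takes 0.16 N m of friction (3.5 N at 45 mm), and it stays where left. Once the pad touches, torque climbs 0.036 N m per mm of screw. Snug: a climb of 0.09 to 0.14 N m (2 to 3 N at 45 mm); a climb of 0.2 strains the glass. Held still, the friction part fades within a second, leaving the climb.
- rim_mark (a point): Point on the top of the susan's lip, on its +x side, 150 mm from the axis.
- bottle_a: Closed amber glass bottle with a white cap, radius 29 mm, somewhere between 100 and 115 mm tall (the three bottles differ, and any of them may be the one under the pad). Origin: centre of its underside; z up.
- bottle_b: Closed amber glass bottle, as bottle_a, of another height between 100 and 115 mm.
- bottle_c: Closed amber glass bottle, as bottle_a, of another height between 100 and 115 mm.
- ice_tray: Small blue silicone ice cube tray, 52 x 98 x 22 mm, bystander on the susan. Origin: centre of its underside.
- opener: Flat steel bottle opener, 110 x 30 x 5 mm, bystander lying on the susan. Origin: in its underside, near its middle.
- valve: Chrome knob-operated valve fixed to the shelf beside the susan, 118 mm tall, knob 56 mm across. Origin: centre of its foot.
- pad: Sprung rubber pad of the hold-down, radius 17 mm, 8 mm thick, on the susan's axis under the arm, moved up and down by the wheel; it starts 5 to 17 mm above the cap. Origin: centre of its underside, the face that meets the cap.
- foot: Fixed grey foot under the tray, 260 mm across, 8 mm high; origin on the shelf, on the axis. The tray rides on springs over a brake plate: left alone it turns at 0.13 N m, less than the wheel's friction, so it goes round with the wheel; pressed down 1 mm (about 4 N) it meets the plate, and each further newton adds about 0.024 N m of hold. A push of 12 to 20 N holds it.
Things that resemble listed ones, but are neither listed nor needed, are in the scene too. What is shaped like the bottle_c but blue is not meant.

How it is judged:
By the outcome, as a careful person would: the job done as asked, in the order asked, and still so for the second after the job is handed in, with the robot touching nothing.
It also fails if it takes over 72 s, if anything falls off the work surface, if the arm or the gripper's body presses on something with over 40 N, if the wrist force passes 120 N, or if a joint passes its speed limit or range.

ROBOT

A 7-joint arm with a two-finger parallel gripper is mounted at the origin on the work surface. World frame = base frame: x ahead of the robot, y to its left, z up, the work surface at z = 0. Lengths are in mm, angles in rad, forces in N, time in s.
With the tool pointing down it reaches from about 400 to 850 mm from the base axis. Payload 4.5 kg.
Tool frame: the origin (TCP) lies at the very end of the fingers, on their centre line; the grasp point (between the pads) lies 19 mm behind it; z points along the fingers, x is the direction in which the jaws open and shut, and the axes are right-handed (so a half turn about z gives the same grasp; the last joint's range is limited). The gripper opens to 85 mm and grips with 20 to 120 N. Pads are 22 mm wide; open, the fingers measure 114 mm over their backs; the gripper's body (76 mm by 85 mm) begins 54 mm behind the grasp point. The pads swing forward as they close: fully open they stand 13 mm farther back than shut.
Start: joints at [-1.129, 0.689, -0.195, 1.565, 0.157, 0.902, -0.215], TCP at [247.853, 573.782, 206.917] pointing down, gripper open.
Joint ranges: [-3.01, 3.01], [-0.46, 2.08], [-1.47, 1.51], [0.13, 2.56], [-1, 4.14], [0.04, 2.09], [-2.66, 2.66]. Speed limits (rad/s): [2.57, 2.57, 3.14, 3.14, 3.14, 3.14, 3.14].

INTERFACE

Orientations are given as [roll, pitch, yaw] about the fixed x, y, z axes, in that order (R = Rz(yaw) Ry(pitch) Rx(roll)).
In Python, from plant import robot gives the robot as it stands. The module is installed in compiled form; this text tells all that it offers.
- The arm moves only by the tool step_arm, never from a script. Its argument "commands" is a list of rows, each an object of numbers: "dx", "dy", "dz": the shift along the tool's x, y, z in cm; "rx", "ry", "rz": the turn, a rotation vector about the tool's x, y, z in degrees; "fingers": the opening, from -1 (shut) to 1 (fully open). A call has exactly 10 rows; each row is the pose to reach, as a shift and turn from the pose commanded when the call began, along the tool's axes at that moment; what a row does not reach only later rows make up. A row lasts 1/12 s, in which the tool goes at most 41.7 mm and 7.16 degrees, less where a joint would pass 70% of its speed; a pose out of reach is approached as far as the arm can. A call with a gripper value outside its range is refused whole. The fingers move at their own pace and stop on an object; the grip force is fixed at half the most. Time passes only in rows, so rows that repeat a pose let the fingers close, or fill a call up. It gives the time, the measured TCP pose, the force and the opening at its end, in the units of the state.
- robot.get_state(): the state, without advancing time (a new reading comes with each control period).
- robot.capture(name): name is "side" or "top" or "wrist"; returns a dict with "img" (384x512x3 uint8, blue, green, red), "depth" (384x512 float32, mm along the optical axis (not along the pixel's ray), 0 where there is no reading), "fov_y" (degrees; the focal length in pixels is half the picture's height over the tangent of half this angle, whatever the lens; pixels are square), "cx", "cy" (the principal point, pixels), "xyz" and "orientation" of the camera in the world. Camera axes: x right, y down, z forward; pixel columns grow to the right and rows downward; lengths in mm; the calibration is good to about 2 mm. A picture is of the moment at which its call begins.
- robot.hand_in(): hands the job in, once; it reports no verdict.
Trained networks look in the newest picture that a camera, given by its name, has taken for a name from the list of things; names that differ only in an ending like _2 or _b are one class to them, and where a whole thing is asked for, a point or a joint stands for the part that bears it (a point fixed in the world has none). Each returns a list of dicts, best first, with "conf" (0 to 1); they miss things now and then, are a little off and sometimes report something else, mostly with a low value. They report only what shows in the picture. A call takes as long as a camera call. They do not tell look-alikes from the thing itself.
- robot.boxes_of(thing, camera): "centre" ([row, column] in pixels, amid what is visible of it).
The state is a dict: "clock": time; "joint_positions": joint angles; "qvel": joint speeds; "effort": joint torques, N m; "tool_pos": TCP position; "tcp_rot": TCP orientation; "force": force on the tool from outside, world axes, zero at the start; "torque": the same for the moment, N m; "width": opening from 0.0 (shut) to 1.0 (fully open).
Only numpy, scipy, OpenCV 4.12 (cv2) and the standard library are available. Lean on these libraries where they do the work, as an engineer would, in place of code of your own. Each camera call takes 0.05 s, during which the arm holds its last target.

## Working session

There is one attempt and no reset: what is moved stays moved. The work goes in short steps, Python scripts to look and compute and a tool call to move; the robot and the scene stay as the last step left them, time stands still between calls to the robot, and variables do not carry over. Pictures are saved under pics/ and viewed, and the job is handed in when it is done.

Besides the shell and the picture viewer there is one more tool, called after "Call:" as name(argument=value, ...), one argument or row to a line, values as JSON. step_arm: Moves the arm, as the interface text tells. Its arguments: {"type":"object","properties":{"commands":{"type":"array","items":{"type":"object","properties":{"dx":{"type":"number"},"dy":{"type":"number"},"dz":{"type":"number"},"rx":{"type":"number"},"ry":{"type":"number"},"rz":{"type":"number"},"fingers":{"type":"number"}}}}},"required":["commands"]}

```bash
mkdir -p pics; cat > h.py <<'E'
import numpy as np, cv2
from plant import robot
from scipy.spatial.transform import Rotation as R
def cam(c):
    f=c["img"].shape[0]/2/np.tan(np.radians(c["fov_y"])/2)
    return f
def rot(c):
    o=np.array(c["orientation"])
    return R.from_euler('xyz',o).as_matrix() if o.size==3 else o
def px2w(c,r,col,d=None):
    f=cam(c); d=c["depth"][int(r),int(col)] if d is None else d
    p=np.array([(col-c["cx"])/f*d,(r-c["cy"])/f*d,d])
    return rot(c)@p+np.array(c["xyz"])
def w2px(c,p):
    q=rot(c).T@(np.array(p)-np.array(c["xyz"])); f=cam(c)
    return q[1]/q[2]*f+c["cy"],q[0]/q[2]*f+c["cx"]
E
python3 - <<'E'
from h import *
s=robot.get_state();print(s)
for n in ("side","top","wrist"):
    c=robot.capture(n); cv2.imwrite(f"pics/{n}0.png",c["img"]); print(n,c["fov_y"],c["cx"],c["cy"],c["xyz"],c["orientation"])
    np.savez(f"{n}0.npz",**c)
    if n!="wrist":
      for t in ("wheel_hub","wheel","rim_mark","bottle_a","valve","susan","pad"):
        print(t,[(np.round(b["centre"]),round(b["conf"],2)) for b in robot.boxes_of(t,n)][:4])
E
```

```text
{'clock': 0.0, 'joint_positions': array([-1.12921695,  0.68998082, -0.19451523,  1.56639593,  0.15731193,
        0.90251203, -0.21509748]), 'qvel': array([ 4.84029622e-04, -5.16186492e-05,  1.50164848e-04,  1.46218863e-03,
       -7.83955898e-05,  3.01072844e-05, -1.88429766e-05]), 'effort': array([-6.67137392e-04, -5.39614499e+01, -1.26648735e+00, -1.58547735e+01,
        9.21228522e-03,  9.38016077e-03,  3.66838677e-06]), 'tool_pos': array([247.62407451, 573.06195209, 206.0722865 ]), 'tcp_rot': array([3.14144149e+00, 1.89642747e-03, 1.16311848e+00]), 'force': array([-0.0143916 , -0.13251941, -0.87661993]), 'torque': array([ 0.03971724,  0.00156018, -0.01645679]), 'width': 1.0032491074929277}
side 54.527233969047145 255.75870847126203 193.0178380570023 [309.43035588 442.6763456  762.20384846] [-2.34718186e+00 -1.12088929e-03 -2.61795679e+00]
wheel_hub [(array([197., 277.]), 0.97)]
wheel [(array([197., 272.]), 0.75), (array([254., 279.]), 0.5)]
rim_mark [(array([254., 279.]), 0.71)]
bottle_a [(array([241., 269.]), 0.95), (array([343., 186.]), 0.86), (array([168., 304.]), 0.86), (array([204., 175.]), 0.68)]
valve [(array([147., 327.]), 0.76), (array([239., 227.]), 0.62)]
susan [(array([254., 277.]), 0.86)]
pad []
top 47.704210754585446 257.53514557424336 192.9348918667186 [ 415.01968472 -109.43872413 1240.04424897] [-2.9388319   0.00708187 -1.52752786]
wheel_hub [(array([222., 241.]), 0.95)]
wheel []
rim_mark [(array([232., 238.]), 0.65)]
bottle_a [(array([248., 279.]), 0.79), (array([214., 354.]), 0.78), (array([214., 139.]), 0.75), (array([190., 221.]), 0.64)]
valve [(array([228., 394.]), 0.86)]
susan [(array([234., 243.]), 0.95)]
pad [(array([226., 208.]), 0.16)]
wrist 62.831050468105516 255.68455876024842 190.91326245430201 [173.71374266 606.38166332 374.02219287] [ 2.81853950e+00 -1.40548145e-03  1.16280155e+00]
```

View pics/side0.png

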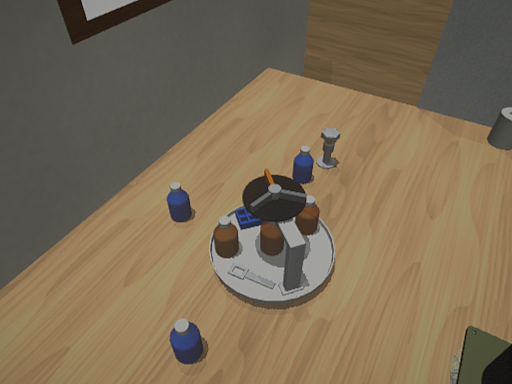

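View pics/top0.png

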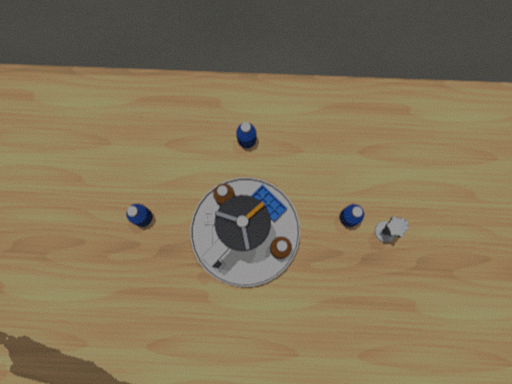

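The side picture shows the susan with its wheel at (197,275), the amber bottles at (241,269), (238,227) and (214,308), and blue look-alike bottles outside the tray. In the top picture the hub is at (221,242), the orange rib points up and right to (209,256), and the grey ribs point to (214,228) and (238,245).

```bash
python3 - <<'E'
from h import *
c=dict(np.load("top0.npz")); s=dict(np.load("side0.npz"))
for n,c in(("top",c),("side",s)):
    c={k:(v if v.ndim else v.item()) for k,v in c.items()}
    f=cam(c); H,W=c["depth"].shape
    rr,cc=np.mgrid[:H,:W]; d=c["depth"]
    P=np.stack([(cc-c["cx"])/f*d,(rr-c["cy"])/f*d,d],-1)@rot(c).T+np.array(c["xyz"])
    z=P[...,2]
    m=(z>200)&(z<235)&(d>0)&(P[...,1]**2<90000) if n=="top" else (z>200)&(z<235)&(d>0)
    num,lab,st,cen=cv2.connectedComponentsWithStats(m.astype(np.uint8))
    i=1+np.argmax(st[1:,4]); M=lab==i
    pts=P[M]; print(n,st[i],pts.mean(0),np.percentile(z[M],[5,50,95]))
    disc=M&(z<212)
    (x,y),r=cv2.minEnclosingCircle(P[M][:,:2].astype(np.float32)); print("circle",x,y,r)
    hsv=cv2.cvtColor(c["img"],cv2.COLOR_BGR2HSV)
    org=M&(hsv[...,0]<20)&(hsv[...,1]>150)&(hsv[...,2]>120)
    if org.sum(): 
        o=P[org].mean(0); print("orange",o,org.sum(), np.degrees(np.arctan2(o[1]-y,o[0]-x)))
    hub=M&(z>226.5); print("hub",np.median(P[hub],0) if hub.sum() else None,hub.sum())
    # tray: z 38-45
    t=(z>34)&(z<46)&(d>0)&(np.hypot(P[...,0]-x,P[...,1]-y)<170)
    (a,b),r=cv2.minEnclosingCircle(P[t][:,:2].astype(np.float32)); print("tray",a,b,r)
    k=cv2.resize(c["img"][140:310,170:340] if n=="top" else c["img"][130:310,190:350],None,fx=3.5,fy=3.3,interpolation=cv2.INTER_CUBIC);cv2.imwrite(f"pics/{n}_crop.png",k)
E
```

```text
top [ 214  195   57   56 2480] [553.70093912 -59.59853615 209.95513141] [203.68261402 207.17096745 227.78604883]
circle 554.8645629882812 -59.06638717651367 68.02205657958984
orange [583.1451964  -89.65596026 225.92125255] 46 -47.246038102022816
hub [557.88607933 -63.91548239 228.22208839] 193
tray 555.38037109375 -58.7322883605957 152.6186065673828
side [   0    0  226  118 2550] [1339.5067901  -362.61705698  217.39827056] [201.72760503 217.64351023 233.06596196]
circle 1337.4320068359375 -509.6498107910156 551.519287109375
hub [1339.62006076 -316.28025597  230.6412082 ] 617
tray 1337.0555419921875 -507.8328552246094 167.59487915039062
```

View pics/top_crop.png

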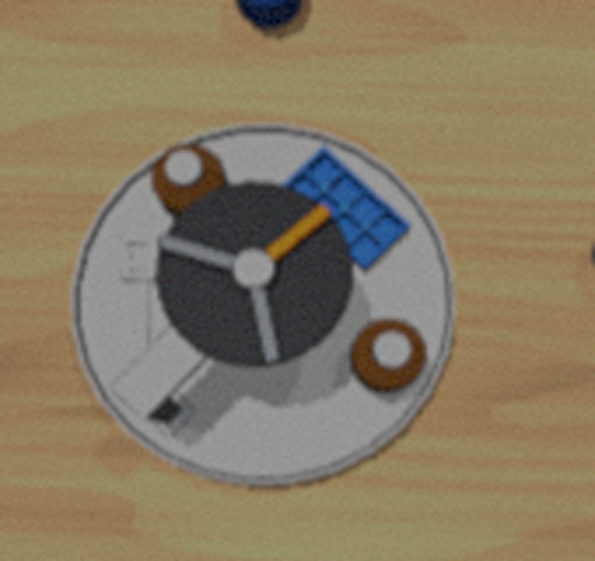

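View pics/side_crop.png

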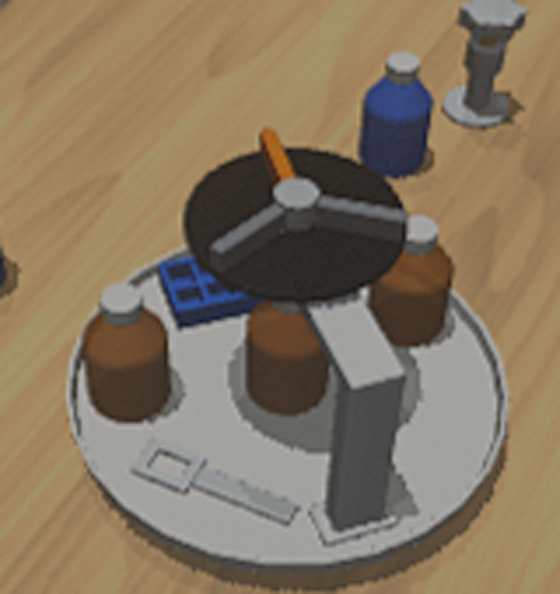

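```bash
cat >> h.py <<'E'
def t(wdx,wdy,wdz,yaw=0.0):
    "world shift mm -> tool cm, tool pointing down"
    c,s=np.cos(yaw),np.sin(yaw)
    return np.round([(wdx*c+wdy*s)/10,(wdx*s-wdy*c)/10,-wdz/10],2)
E
python3 - <<'E'
from h import *
for k in range(1,11):
    print(k,t(17*k,-31*k,10.*k,1.163), 6.66*k)
E
```

```text
1 [-2.17  2.79 -1.  ] 6.66
2 [-4.34  5.58 -2.  ] 13.32
3 [-6.51  8.37 -3.  ] 19.98
4 [-8.69 11.16 -4.  ] 26.64
5 [-10.86  13.95  -5.  ] 33.3
6 [-13.03  16.74  -6.  ] 39.96
7 [-15.2   19.53  -7.  ] 46.620000000000005
8 [-17.37  22.32  -8.  ] 53.28
9 [-19.54  25.11  -9.  ] 59.94
10 [-21.72  27.9  -10.  ] 66.6
```

Call:
step_arm(
  commands=[
    {"dx":-1,"dy":1.3,"dz":-1,"rz":3.3,"fingers":-1},
    {"dx":-3,"dy":4,"dz":-2.5,"rz":9.5,"fingers":-1},
    {"dx":-5.2,"dy":6.8,"dz":-4,"rz":16,"fingers":-1},
    {"dx":-7.4,"dy":9.6,"dz":-5.5,"rz":22.5,"fingers":-1},
    {"dx":-9.7,"dy":12.4,"dz":-7,"rz":29.2,"fingers":-1},
    {"dx":-12,"dy":15.3,"dz":-8,"rz":36,"fingers":-1},
    {"dx":-14.3,"dy":18.2,"dz":-9,"rz":43,"fingers":-1},
    {"dx":-16.6,"dy":21.2,"dz":-10,"rz":50,"fingers":-1},
    {"dx":-19,"dy":24.3,"dz":-10,"rz":57,"fingers":-1},
    {"dx":-21.7,"dy":27.9,"dz":-10,"rz":64,"fingers":-1},
  ],
)

```text
validation failed for argument at $.co...
```

Call:
step_arm(
  commands=[
    {"dx":-1.0,"dy":1.3,"dz":-1.0,"rx":0.0,"ry":0.0,"rz":3.3,"fingers":-1.0},
    {"dx":-3.0,"dy":4.0,"dz":-2.5,"rx":0.0,"ry":0.0,"rz":9.5,"fingers":-1.0},
    {"dx":-5.2,"dy":6.8,"dz":-4.0,"rx":0.0,"ry":0.0,"rz":16.0,"fingers":-1.0},
    {"dx":-7.4,"dy":9.6,"dz":-5.5,"rx":0.0,"ry":0.0,"rz":22.5,"fingers":-1.0},
    {"dx":-9.7,"dy":12.4,"dz":-7.0,"rx":0.0,"ry":0.0,"rz":29.2,"fingers":-1.0},
    {"dx":-12.0,"dy":15.3,"dz":-8.0,"rx":0.0,"ry":0.0,"rz":36.0,"fingers":-1.0},
    {"dx":-14.3,"dy":18.2,"dz":-9.0,"rx":0.0,"ry":0.0,"rz":43.0,"fingers":-1.0},
    {"dx":-16.6,"dy":21.2,"dz":-10.0,"rx":0.0,"ry":0.0,"rz":50.0,"fingers":-1.0},
    {"dx":-19.0,"dy":24.3,"dz":-10.0,"rx":0.0,"ry":0.0,"rz":57.0,"fingers":-1.0},
    {"dx":-21.7,"dy":27.9,"dz":-10.0,"rx":0.0,"ry":0.0,"rz":64.0,"fingers":-1.0},
  ],
)

```text
clock: 1.68
tool_pos: [416.9, 266.0, 307.9]
tcp_rot: [-3.14, -0.002, 0.041]
force: [0.9, 0.5, -0.1]
width: 0.005
```

Call:
step_arm(
  commands=[
    {"dx":1.8,"dy":3.5,"dz":0.0,"rx":0.0,"ry":0.0,"rz":0.5,"fingers":-1.0},
    {"dx":3.6,"dy":7.0,"dz":0.0,"rx":0.0,"ry":0.0,"rz":1.0,"fingers":-1.0},
    {"dx":5.4,"dy":10.5,"dz":0.0,"rx":0.0,"ry":0.0,"rz":1.5,"fingers":-1.0},
    {"dx":7.2,"dy":14.0,"dz":0.0,"rx":0.0,"ry":0.0,"rz":2.0,"fingers":-1.0},
    {"dx":9.0,"dy":17.5,"dz":0.0,"rx":0.0,"ry":0.0,"rz":2.64,"fingers":-1.0},
    {"dx":10.9,"dy":21.0,"dz":0.0,"rx":0.0,"ry":0.0,"rz":2.64,"fingers":-1.0},
    {"dx":12.7,"dy":24.5,"dz":0.0,"rx":0.0,"ry":0.0,"rz":2.64,"fingers":-1.0},
    {"dx":14.4,"dy":27.8,"dz":1.0,"rx":0.0,"ry":0.0,"rz":2.64,"fingers":-1.0},
    {"dx":15.8,"dy":30.4,"dz":2.5,"rx":0.0,"ry":0.0,"rz":2.64,"fingers":-1.0},
    {"dx":16.6,"dy":32.1,"dz":4.0,"rx":0.0,"ry":0.0,"rz":2.64,"fingers":-1.0},
  ],
)

```text
clock: 2.52
tool_pos: [598.6, -50.6, 266.8]
tcp_rot: [3.14, -0.003, -0.004]
force: [0.2, 0.2, -0.5]
width: -0.002
```

```bash
python3 - <<'E'
from h import *
s=robot.get_state();print(s)
for n in ("top","wrist"):
    c=robot.capture(n); cv2.imwrite(f"pics/{n}1.png",c["img"]); np.savez(f"{n}1.npz",**c)
    print(n,w2px(c,[555,-59,206]),w2px(c,list(s["tool_pos"])))
    f=cam(c); rr,cc=np.mgrid[:384,:512]; d=c["depth"]
    P=np.stack([(cc-c["cx"])/f*d,(rr-c["cy"])/f*d,d],-1)@rot(c).T+np.array(c["xyz"]); z=P[...,2]
    M=(d>0)&(np.hypot(P[...,0]-555,P[...,1]+59)<75)&(z>200)&(z<235)
    (x,y),r=cv2.minEnclosingCircle(P[M][:,:2].astype(np.float32)); print(M.sum(),"circle",x,y,r,np.percentile(z[M],[5,30,50,95]))
    rib=M&(z>219)&(z<228)
    q=P[rib]; a=np.degrees(np.arctan2(q[:,1]+59,q[:,0]-555)); rr_=np.hypot(q[:,1]+59,q[:,0]-555)
    h=np.histogram(a[(rr_>20)&(rr_<70)],36,(-180,180)); print(list(zip(h[1][:-1].astype(int),h[0])))
s=robot.get_state();print(s["tool_pos"],s["force"],s["torque"])
E
```

```text
{'clock': 2.5167, 'joint_positions': array([-0.08203548,  0.5909263 ,  0.15423028,  1.57983587, -0.10112767,
        0.9759994 ,  0.0987955 ]), 'qvel': array([ 0.35031269,  0.34806689, -0.07588898, -0.06028748, -0.05503698,
       -0.24989395,  0.33462622]), 'effort': array([-1.51130866e+00, -5.18980372e+01,  2.90693499e+00, -1.69773853e+01,
        2.57283146e-02,  3.09304101e-01, -1.98135716e-01]), 'tool_pos': array([598.6135835 , -50.63383152, 266.78403631]), 'tcp_rot': array([ 3.13950451e+00, -2.62716697e-03, -4.12647096e-03]), 'force': array([ 0.20863947,  0.18484973, -0.54292706]), 'torque': array([-0.02766822, -0.01810038,  0.07220551]), 'width': -0.0020457545208646755}
top (np.float64(221.76701526754357), np.float64(242.1063836057477)) (np.float64(199.02568105761256), np.float64(238.29379140116657))
1409 circle 554.4598999023438 -61.323509216308594 67.51909637451172 [203.6595052  205.94697745 207.3278672  228.03521666]
[(np.int64(-180), np.int64(15)), (np.int64(-170), np.int64(59)), (np.int64(-160), np.int64(8)), (np.int64(-150), np.int64(0)), (np.int64(-140), np.int64(0)), (
[... 1692 characters left out ...]
-20), np.int64(0)), (np.int64(-10), np.int64(0)), (np.int64(0), np.int64(0)), (np.int64(10), np.int64(0)), (np.int64(20), np.int64(0)), (np.int64(30), np.int64(0)), (np.int64(40), np.int64(0)), (np.int64(50), np.int64(5)), (np.int64(60), np.int64(298)), (np.int64(70), np.int64(685)), (np.int64(80), np.int64(41)), (np.int64(90), np.int64(0)), (np.int64(100), np.int64(0)), (np.int64(110), np.int64(0)), (np.int64(120), np.int64(0)), (np.int64(130), np.int64(0)), (np.int64(140), np.int64(0)), (np.int64(150), np.int64(0)), (np.int64(160), np.int64(0)), (np.int64(170), np.int64(0))]
[596.11959556 -51.03269236 264.31999618] [-0.69495368  0.98842576  0.07134789] [-0.02445007  0.02779333 -0.01357274]
```

View pics/wrist1.png

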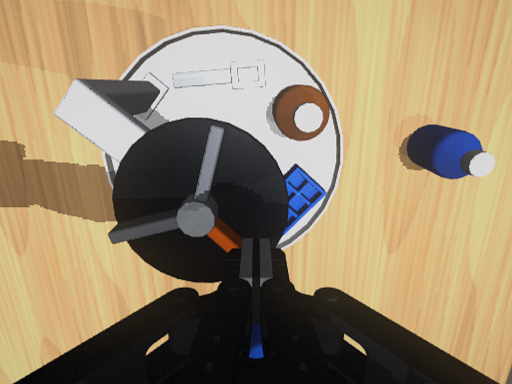

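The wrist picture shows the hub at (217,197), the orange rib at (236,228), grey ribs at (160,212) and (230,110), and the closed fingertips at (262,257).

```bash
python3 - <<'E'
from h import *
c={k:(v if v.ndim else v.item()) for k,v in np.load("wrist1.npz").items()}
im=c["img"].copy()
def dot(p,col): 
    r,q=w2px(c,p); cv2.circle(im,(int(q),int(r)),3,col,-1); print(p,round(r),round(q))
dot([555,-60,206],(255,0,255)); dot([596,-51,206],(0,0,255)); dot([600,-60,206],(0,255,0)); dot([555,-15,206],(255,255,0))
for a in (-47,73,-167): dot([555+60*np.cos(np.radians(a)),-60+60*np.sin(np.radians(a)),226],(0,255,255))
cv2.imwrite("pics/w1a.png",im[80:320,60:360])
E
```

```text
[555, -60, 206] 207 200
[596, -51, 206] 196 253
[600, -60, 206] 207 258
[555, -15, 206] 149 195
[np.float64(595.9199016037498), np.float64(-103.88122209715023), 226] 271 253
[np.float64(572.5423022833642), np.float64(-2.6217146422178743), 226] 136 216
[np.float64(496.53779611288587), np.float64(-73.4970632606319), 226] 235 115
```

View pics/w1a.png

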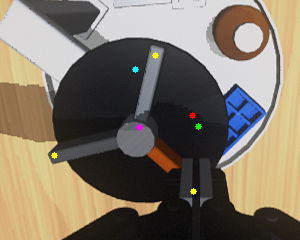

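Call:
step_arm(
  commands=[
    {"dx":0.1,"dy":0.0,"dz":1.0,"rx":0.0,"ry":0.0,"rz":0.0,"fingers":-1.0},
    {"dx":0.2,"dy":0.0,"dz":2.0,"rx":0.0,"ry":0.0,"rz":0.0,"fingers":-1.0},
    {"dx":0.3,"dy":0.0,"dz":3.0,"rx":0.0,"ry":0.0,"rz":0.0,"fingers":-1.0},
    {"dx":0.3,"dy":0.0,"dz":4.0,"rx":0.0,"ry":0.0,"rz":0.0,"fingers":-1.0},
    {"dx":0.3,"dy":0.0,"dz":4.8,"rx":0.0,"ry":0.0,"rz":0.0,"fingers":-1.0},
    {"dx":0.3,"dy":0.0,"dz":5.2,"rx":0.0,"ry":0.0,"rz":0.0,"fingers":-1.0},
    {"dx":0.3,"dy":0.0,"dz":5.2,"rx":0.0,"ry":0.0,"rz":0.0,"fingers":-1.0},
    {"dx":0.3,"dy":0.0,"dz":5.2,"rx":0.0,"ry":0.0,"rz":0.0,"fingers":-1.0},
    {"dx":0.3,"dy":0.0,"dz":5.2,"rx":0.0,"ry":0.0,"rz":0.0,"fingers":-1.0},
    {"dx":0.3,"dy":0.0,"dz":5.2,"rx":0.0,"ry":0.0,"rz":0.0,"fingers":-1.0},
  ],
)

```text
clock: 3.45
tool_pos: [600.3, -46.3, 215.5]
tcp_rot: [-3.142, -0.001, -0.0]
force: [0.1, -0.3, 0.8]
width: -0.0
```

```bash
cat >> h.py <<'E'
C=np.array([555.,-60.])
def rd(n=4,cam="wrist"):
    "n readings, 0.05 s apart; returns mean force, torque, pos, and CW torque on wheel axis"
    F=[];T=[];p=[]
    for i in range(n):
        s=robot.get_state();F.append(s["force"]);T.append(s["torque"]);p.append(s["tool_pos"])
        if i<n-1: robot.capture(cam)
    F=np.array(F);T=np.array(T);p=np.array(p)
    r=p[:,:2]-C
    # force on tool -> force on wheel is -F ; moment about +z on wheel: -(r x F) - T ; clockwise = minus that
    cw_f=(r[:,0]*F[:,1]-r[:,1]*F[:,0])/1000; cw=cw_f+T[:,2]
    a=np.degrees(np.arctan2(r[-1,1],r[-1,0]))
    print("t",s["clock"],"F",F.mean(0).round(2),"sd",F.std(0).round(2),"T",T.mean(0).round(3),"sd",T.std(0).round(3))
    print("pos",p.mean(0).round(1),"ang %.1f"%a,"rad %.1f"%np.hypot(*r[-1]),"cwF %.3f cw %.3f sd %.3f"%(cw_f.mean(),cw.mean(),cw.std()))
E
python3 -c "
from h import *
rd(5)"
```

```text
t 3.65 F [0.16 0.02 0.03] sd [0.18 0.43 0.53] T [ 0.003  0.024 -0.017] sd [0.019 0.026 0.031]
pos [600.2 -46.3 215.3] ang 17.0 rad 47.1 cwF -0.001 cw -0.018 sd 0.036
```

Call:
step_arm(
  commands=[
    {"dx":0.0,"dy":0.0,"dz":0.4,"rx":0.0,"ry":0.0,"rz":0.0,"fingers":-1.0},
    {"dx":0.0,"dy":0.0,"dz":0.8,"rx":0.0,"ry":0.0,"rz":0.0,"fingers":-1.0},
    {"dx":0.0,"dy":0.0,"dz":1.0,"rx":0.0,"ry":0.0,"rz":0.0,"fingers":-1.0},
    {"dx":0.0,"dy":0.0,"dz":1.1,"rx":0.0,"ry":0.0,"rz":0.0,"fingers":-1.0},
    {"dx":0.0,"dy":0.0,"dz":1.2,"rx":0.0,"ry":0.0,"rz":0.0,"fingers":-1.0},
    {"dx":0.0,"dy":0.0,"dz":1.2,"rx":0.0,"ry":0.0,"rz":0.0,"fingers":-1.0},
    {"dx":0.0,"dy":0.0,"dz":1.2,"rx":0.0,"ry":0.0,"rz":0.0,"fingers":-1.0},
    {"dx":0.0,"dy":0.0,"dz":1.2,"rx":0.0,"ry":0.0,"rz":0.0,"fingers":-1.0},
    {"dx":0.0,"dy":0.0,"dz":1.2,"rx":0.0,"ry":0.0,"rz":0.0,"fingers":-1.0},
    {"dx":0.0,"dy":0.0,"dz":1.2,"rx":0.0,"ry":0.0,"rz":0.0,"fingers":-1.0},
  ],
)

```text
clock: 4.48
tool_pos: [600.0, -46.2, 203.0]
tcp_rot: [-3.141, -0.0, -0.0]
force: [-0.1, -0.6, 0.4]
width: -0.003
```

```bash
python3 -c "
from h import *
rd(4)"
```

```text
t 4.6333 F [ 0.36 -0.27 -0.19] sd [0.46 0.52 0.45] T [ 0.003 -0.002 -0.002] sd [0.021 0.027 0.028]
pos [599.9 -46.2 203. ] ang 17.1 rad 46.9 cwF -0.017 cw -0.020 sd 0.042
```

Call:
step_arm(
  commands=[
    {"dx":0.0,"dy":0.0,"dz":0.05,"rx":0.0,"ry":0.0,"rz":0.0,"fingers":-1.0},
    {"dx":0.0,"dy":0.0,"dz":0.1,"rx":0.0,"ry":0.0,"rz":0.0,"fingers":-1.0},
    {"dx":0.0,"dy":0.0,"dz":0.15,"rx":0.0,"ry":0.0,"rz":0.0,"fingers":-1.0},
    {"dx":0.0,"dy":0.0,"dz":0.2,"rx":0.0,"ry":0.0,"rz":0.0,"fingers":-1.0},
    {"dx":0.0,"dy":0.0,"dz":0.25,"rx":0.0,"ry":0.0,"rz":0.0,"fingers":-1.0},
    {"dx":0.0,"dy":0.0,"dz":0.3,"rx":0.0,"ry":0.0,"rz":0.0,"fingers":-1.0},
    {"dx":0.0,"dy":0.0,"dz":0.3,"rx":0.0,"ry":0.0,"rz":0.0,"fingers":-1.0},
    {"dx":0.0,"dy":0.0,"dz":0.3,"rx":0.0,"ry":0.0,"rz":0.0,"fingers":-1.0},
    {"dx":0.0,"dy":0.0,"dz":0.3,"rx":0.0,"ry":0.0,"rz":0.0,"fingers":-1.0},
    {"dx":0.0,"dy":0.0,"dz":0.3,"rx":0.0,"ry":0.0,"rz":0.0,"fingers":-1.0},
  ],
)

```text
clock: 5.47
tool_pos: [599.9, -46.2, 199.9]
tcp_rot: [-3.142, -0.0, -0.0]
force: [0.7, 0.4, -0.5]
width: -0.001
```

```bash
python3 -c "
from h import *
rd(3)
c=robot.capture('side');cv2.imwrite('pics/s2.png',cv2.resize(c['img'][130:310,190:350],None,fx=3.3,fy=3.3,interpolation=2))"
```

```text
t 5.5667 F [ 0.22  0.28 -0.19] sd [0.32 0.36 0.23] T [-0.007 -0.027 -0.003] sd [0.008 0.015 0.016]
pos [599.9 -46.2 199.9] ang 17.1 rad 46.9 cwF 0.010 cw 0.007 sd 0.031
```

View pics/s2.png

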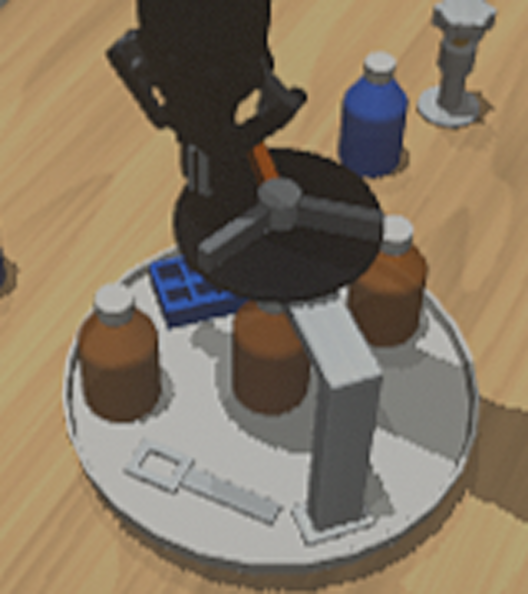

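```bash
python3 - <<'E'
from h import *
for n in("side","top"):
    c=robot.capture(n); im=c["img"]
    for p in ([600,-46,200],[600,-46,206],[555,-60,206],[555,-60,228]): print(n,p,np.round(w2px(c,p),1))
    f=cam(c)
    if n=="side":
        r,q=map(int,w2px(c,[600,-46,206])); 
        for i in range(r-14,r+8,2): print(i,[px2w(c,i,j).round(0).astype(int).tolist() for j in (q-3,q,q+3)])
        k=cv2.resize(im[r-45:r+45,q-50:q+60],None,fx=7,fy=6.5,interpolation=2); cv2.circle(k,(350,int(45*6.5)),3,(0,0,255),-1); cv2.imwrite("pics/s3.png",k)
    else: cv2.imwrite("pics/t3.png",cv2.resize(im[140:310,170:340],None,fx=3.5,fy=3.5,interpolation=2))
E
```

```text
side [600, -46, 200] [194.3 252.1]
side [600, -46, 206] [192.3 252.1]
side [555, -60, 206] [195.8 273.8]
side [555, -60, 228] [188.2 274.1]
178 [[599, -33, 257], [594, -37, 257], [588, -38, 258]]
180 [[600, -34, 252], [594, -36, 252], [589, -39, 252]]
182 [[600, -35, 245], [594, -36, 247], [588, -38, 247]]
184 [[601, -36, 238], [593, -35, 243], [588, -38, 242]]
186 [[600, -35, 234], [593, -35, 237], [588, -38, 237]]
188 [[600, -34, 228], [595, -38, 228], [601, -60, 207]]
190 [[608, -47, 208], [604, -52, 206], [598, -55, 206]]
192 [[606, -43, 207], [600, -45, 208], [595, -49, 207]]
194 [[603, -38, 206], [597, -41, 206], [592, -45, 206]]
196 [[600, -33, 207], [594, -36, 206], [589, -39, 207]]
198 [[596, -27, 207], [591, -31, 206], [586, -35, 205]]
top [600, -46, 200] [203.5 237.8]
top [600, -46, 206] [203.1 237.7]
top [555, -60, 206] [221.8 242.5]
top [555, -60, 228] [220.5 242.1]
```

View pics/s3.png

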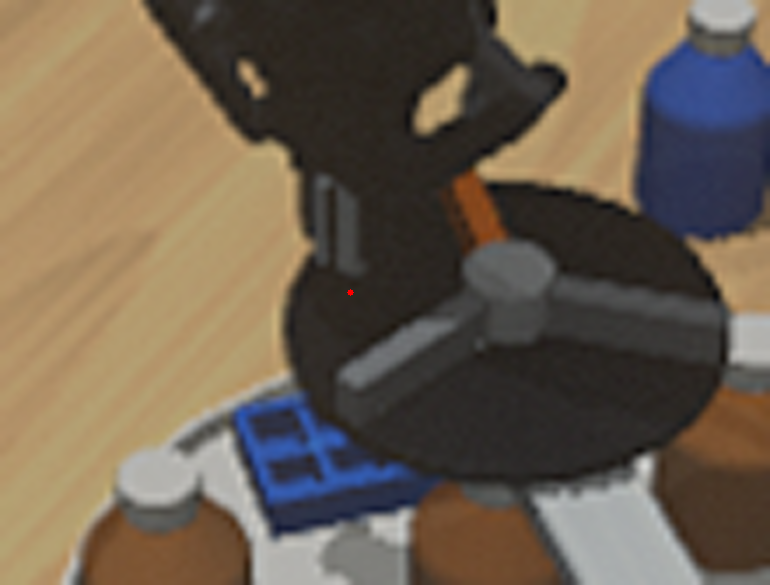

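The side crop shows the fingertips ending at about (188,250), which is z≈226. The reported TCP z is 200 and nothing is in contact, so I'll check this with the wrist depth.

```bash
python3 - <<'E'
from h import *
s=robot.get_state(); print(s["tool_pos"],s["tcp_rot"],s["width"],s["joint_positions"].round(3))
for n in("wrist","side"):
    c=robot.capture(n); f=cam(c); rr,cc=np.mgrid[:384,:512]; d=c["depth"]
    P=np.stack([(cc-c["cx"])/f*d,(rr-c["cy"])/f*d,d],-1)@rot(c).T+np.array(c["xyz"])
    m=(d>0)&(abs(P[...,0]-600)<22)&(abs(P[...,1]+46)<18)
    z=P[...,2][m]; print(n,m.sum(),np.histogram(z,range(196,300,4)))
    print(c["xyz"])
    if n=="wrist": cv2.imwrite("pics/w3.png",c["img"])
E
```

```text
[599.87517808 -46.18579983 199.92229355] [-3.14151978e+00 -8.67879479e-05 -2.89748237e-05] 0.0012152393547498093 [-0.077  0.667  0.136  1.658 -0.114  0.825  0.107]
wrist 18937 (array([   2,   20, 2926,    0,    0,    0,    0,    0,  120,  217,  248,
        278,  274,  332,  328,  196,  585,  362,  971, 1049, 1127,  748,
        115,  609,  962]), array([196, 200, 204, 208, 212, 216, 220, 224, 228, 232, 236, 240, 244,
       248, 252, 256, 260, 264, 268, 272, 276, 280, 284, 288, 292, 296]))
[600.664502    35.66076944 366.98707468]
side 1004 (array([  0,   0, 192,   5,   0,   0,   0,   4,   9,  20,  18,  18,  17,
        24,  19,  14,  19,  13,  28,  30,  48,  26,  18,  22,  22]), array([196, 200, 204, 208, 212, 216, 220, 224, 228, 232, 236, 240, 244,
       248, 252, 256, 260, 264, 268, 272, 276, 280, 284, 288, 292, 296]))
[309.43035588 442.6763456  762.20384846]
```

View pics/w3.png

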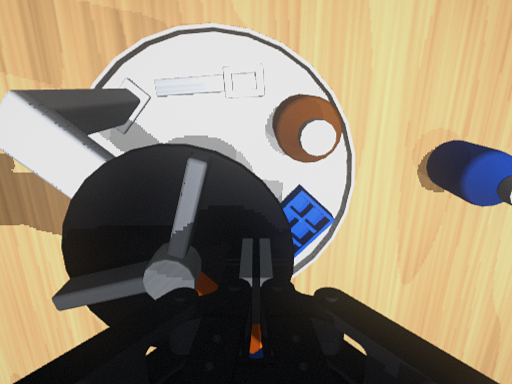

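```bash
python3 - <<'E'
from h import *
for n in("wrist","side","top"):
    c=robot.capture(n); f=cam(c); rr,cc=np.mgrid[:384,:512]; d=c["depth"]
    P=np.stack([(cc-c["cx"])/f*d,(rr-c["cy"])/f*d,d],-1)@rot(c).T+np.array(c["xyz"])
    x=P[...,0]-600;y=P[...,1]+46;z=P[...,2]
    for lo in range(-100,100,10):
        m=(d>0)&(x>=lo)&(x<lo+10)&(abs(y)<60)&(z>229.5)&(z<400)
        if m.sum()>3: 
            i=np.argmin(np.where(m,z,1e9)); print(n,lo,m.sum(),"zmin",np.sort(z[m])[:3].round(),"y there",y.flat[i].round(), "yrange z<260",(y[m&(z<260)].min().round(),y[m&(z<260)].max().round()) if (m&(z<260)).any() else None)
    r,q=w2px(c,[600,-46,200]); print("nodepth near tip",(d[int(r)-20:int(r)+20,int(q)-20:int(q)+20]==0).sum())
E
```

```text
wrist -60 747 zmin [296. 296. 297.] y there 11.0 yrange z<260 None
wrist -50 2138 zmin [283. 285. 285.] y there 12.0 yrange z<260 None
wrist -40 3759 zmin [271. 272. 272.] y there 12.0 yrange z<260 None
wrist -30 2565 zmin [267. 267. 268.] y there 7.0 yrange z<260 None
wrist -20 2768 zmin [230. 231. 232.] y there 6.0 yrange z<260 (np.float64(6.0), np.float64(8.0))
wrist -10 4397 zmin [230. 230. 230.] y there 12.0 yrange z<260 (np.float64(6.0), np.float64(12.0))
wrist 0 4250 zmin [230. 230. 230.] y there 12.0 yrange z<260 (np.float64(6.0), np.float64(12.0))
wrist 10 3100 zmin [230. 231. 231.] y there 7.0 yrange z<260 (np.float64(6.0), np.float64(9.0))
wrist 20 2424 zmin [266. 266. 266.] y there 7.0 yrange z<260 None
wrist 30 3727 zmin [270. 271. 271.] y there 12.0 yrange z<260 None
wrist 40 2336 zmin [282. 282. 282.] y there 11.0 yrange z<260 None
wrist 50 932 zmin [295. 295. 296.] y there 12.0 yrange z<260 None
wrist 60 11 zmin [306. 307. 307.] y there 11.0 yrange z<260 None
nodepth near tip 7
side -70 16 zmin [309. 311. 311.] y there -11.0 yrange z<260 None
side -60 78 zmin [230. 30
[... 870 characters left out ...]
6. 288. 289.] y there 14.0 yrange z<260 None
side 50 57 zmin [296. 299. 301.] y there 12.0 yrange z<260 None
nodepth near tip 4
top -60 11 zmin [230. 230. 230.] y there -12.0 yrange z<260 (np.float64(-21.0), np.float64(-7.0))
top -50 12 zmin [230. 230. 230.] y there -11.0 yrange z<260 (np.float64(-23.0), np.float64(-9.0))
top -40 8 zmin [230. 230. 230.] y there -13.0 yrange z<260 (np.float64(-23.0), np.float64(-9.0))
top -30 7 zmin [358. 359. 368.] y there -26.0 yrange z<260 None
top -20 16 zmin [231. 357. 360.] y there -38.0 yrange z<260 (np.float64(-38.0), np.float64(-38.0))
top -10 7 zmin [230. 358. 366.] y there -54.0 yrange z<260 (np.float64(-54.0), np.float64(-54.0))
nodepth near tip 9
```

Both depth views put the finger ends about 27 mm above the reported TCP. The knuckles are about 38 mm above the tips, so they clear the hub. I'll go lower and probe by force.

Call:
step_arm(
  commands=[
    {"dx":0.0,"dy":0.0,"dz":0.5,"rx":0.0,"ry":0.0,"rz":0.0,"fingers":-1.0},
    {"dx":0.0,"dy":0.0,"dz":1.0,"rx":0.0,"ry":0.0,"rz":0.0,"fingers":-1.0},
    {"dx":0.0,"dy":0.0,"dz":1.4,"rx":0.0,"ry":0.0,"rz":0.0,"fingers":-1.0},
    {"dx":0.0,"dy":0.0,"dz":1.6,"rx":0.0,"ry":0.0,"rz":0.0,"fingers":-1.0},
    {"dx":0.0,"dy":0.0,"dz":1.7,"rx":0.0,"ry":0.0,"rz":0.0,"fingers":-1.0},
    {"dx":0.0,"dy":0.0,"dz":1.8,"rx":0.0,"ry":0.0,"rz":0.0,"fingers":-1.0},
    {"dx":0.0,"dy":0.0,"dz":1.85,"rx":0.0,"ry":0.0,"rz":0.0,"fingers":-1.0},
    {"dx":0.0,"dy":0.0,"dz":1.9,"rx":0.0,"ry":0.0,"rz":0.0,"fingers":-1.0},
    {"dx":0.0,"dy":0.0,"dz":1.95,"rx":0.0,"ry":0.0,"rz":0.0,"fingers":-1.0},
    {"dx":0.0,"dy":0.0,"dz":2.0,"rx":0.0,"ry":0.0,"rz":0.0,"fingers":-1.0},
  ],
)

```text
clock: 6.8
tool_pos: [600.2, -46.2, 180.5]
tcp_rot: [-3.141, -0.001, -0.0]
force: [-0.6, 1.5, 7.4]
width: 0.0
```

```bash
python3 -c "
from h import *
rd(2)"
```

```text
t 6.85 F [-1.59  1.31  6.33] sd [1.01 0.16 1.11] T [0.053 0.271 0.01 ] sd [0.038 0.023 0.   ]
pos [600.2 -46.2 180.5] ang 17.0 rad 47.2 cwF 0.081 cw 0.092 sd 0.007
```

```bash
python3 - <<'E'
from h import *
c=robot.capture("side"); cv2.imwrite("pics/s4.png",cv2.resize(c["img"][140:240,190:320],None,fx=6,fy=6,interpolation=2))
f=cam(c); rr,cc=np.mgrid[:384,:512]; d=c["depth"]
P=np.stack([(cc-c["cx"])/f*d,(rr-c["cy"])/f*d,d],-1)@rot(c).T+np.array(c["xyz"])
x=P[...,0]-600;y=P[...,1]+46;z=P[...,2]
for lo in range(-60,40,10):
    m=(d>0)&(x>=lo)&(x<lo+10)&(y>-5)&(y<20)
    print(lo,np.histogram(z[m],range(200,300,8))[0])
s=robot.get_state();print(s["force"],s["torque"])
E
```

```text
-60 [43  8  7  5  0  0  0  0  0  0 10 18]
-50 [32 25 30 16  0  0  0  0  4 10 12 22]
-40 [ 1  1  8 17  0  0  1  7 18 12  3  5]
-30 [ 4  0  0  0  0  0  5 22  4  0  4 12]
-20 [34  3 11 10 10  3 14 28 14 16 16 18]
-10 [28 14 16 14 14  9 12  8  6  8  8  8]
0 [17  7  5  8  9 12 17 12 13 14 21 16]
10 [20  3  4  4  2  2  8  8  3 11  9  8]
20 [ 2  0  0  0  0  0  9 21  6  0  0  1]
30 [ 0  0  0  0  0  0  3 10 15 29 10  5]
[-1.19246174 -0.34910872  4.51965417] [ 0.04716157  0.28848867 -0.02112202]
```

View pics/s4.png

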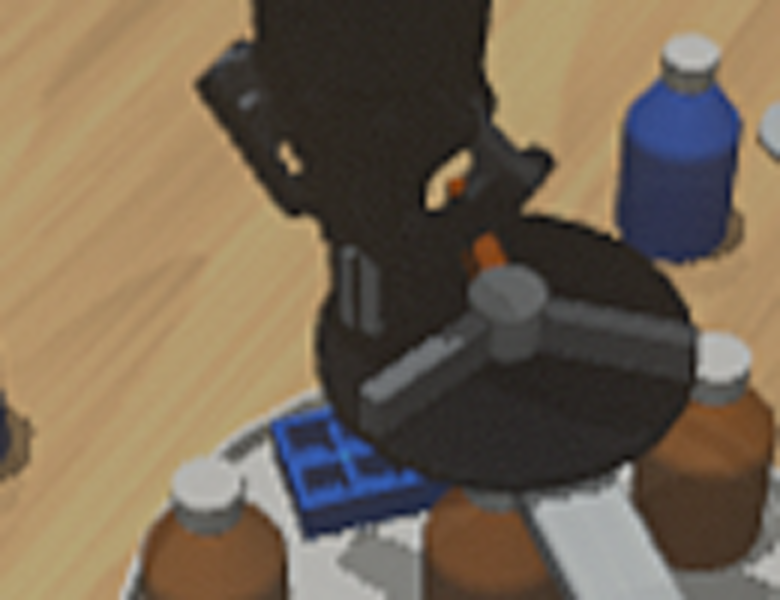

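Call:
step_arm(
  commands=[
    {"dx":0.0,"dy":0.0,"dz":0.05,"rx":0.0,"ry":0.0,"rz":0.0,"fingers":-1.0},
    {"dx":0.0,"dy":0.0,"dz":0.1,"rx":0.0,"ry":0.0,"rz":0.0,"fingers":-1.0},
    {"dx":0.0,"dy":0.0,"dz":0.15,"rx":0.0,"ry":0.0,"rz":0.0,"fingers":-1.0},
    {"dx":0.0,"dy":0.0,"dz":0.15,"rx":0.0,"ry":0.0,"rz":0.0,"fingers":-1.0},
    {"dx":0.0,"dy":0.0,"dz":0.15,"rx":0.0,"ry":0.0,"rz":0.0,"fingers":-1.0},
    {"dx":0.0,"dy":0.0,"dz":0.15,"rx":0.0,"ry":0.0,"rz":0.0,"fingers":-1.0},
    {"dx":0.0,"dy":0.0,"dz":0.15,"rx":0.0,"ry":0.0,"rz":0.0,"fingers":-1.0},
    {"dx":0.0,"dy":0.0,"dz":0.15,"rx":0.0,"ry":0.0,"rz":0.0,"fingers":-1.0},
    {"dx":0.0,"dy":0.0,"dz":0.15,"rx":0.0,"ry":0.0,"rz":0.0,"fingers":-1.0},
    {"dx":0.0,"dy":0.0,"dz":0.15,"rx":0.0,"ry":0.0,"rz":0.0,"fingers":-1.0},
  ],
)

```text
clock: 7.73
tool_pos: [600.5, -46.2, 180.3]
tcp_rot: [-3.141, -0.002, -0.0]
force: [-3.3, -0.2, 12.2]
width: -0.003
```

```bash
python3 -c "
from h import *
rd(2)"
```

```text
t 7.7833 F [-2.77  0.24 12.05] sd [0.51 0.43 0.18] T [0.089 0.661 0.045] sd [0.007 0.022 0.028]
pos [600.5 -46.2 180.3] ang 16.9 rad 47.6 cwF 0.049 cw 0.094 sd 0.015
```

```bash
cat >> h.py <<'E'
def arc(a0,a1,n=10,r=46,start=None):
    p0=np.array(start) if start is not None else C+r*np.array([np.cos(np.radians(a0)),np.sin(np.radians(a0))])
    for i in range(1,n+1):
        a=np.radians(a0+(a1-a0)*i/n); p=C+r*np.array([np.cos(a),np.sin(a)])-p0
        print("%.2f %.2f"%(p[0]/10,-p[1]/10),end="; ")
    print("-> end",(p+p0).round(1))
E
python3 -c "
from h import *
arc(17,-23,10,46,[600,-46.2])
arc(-23,-63)
arc(-63,-103)
arc(-103,-143)
arc(-143,-183)"
```

```text
-0.02 0.35; 0.04 0.66; 0.08 0.98; 0.10 1.30; 0.09 1.62; 0.07 1.94; 0.02 2.26; -0.06 2.57; -0.15 2.88; -0.27 3.18; -> end [597.3 -78. ]
-0.14 0.29; -0.29 0.57; -0.47 0.84; -0.66 1.10; -0.87 1.34; -1.10 1.57; -1.34 1.78; -1.60 1.97; -1.87 2.15; -2.15 2.30; -> end [ 575.9 -101. ]
-0.29 0.14; -0.59 0.25; -0.90 0.34; -1.21 0.42; -1.53 0.47; -1.85 0.50; -2.17 0.50; -2.49 0.48; -2.81 0.44; -3.12 0.38; -> end [ 544.7 -104.8]
-0.31 -0.08; -0.61 -0.19; -0.91 -0.31; -1.20 -0.46; -1.47 -0.62; -1.73 -0.81; -1.98 -1.01; -2.22 -1.23; -2.44 -1.46; -2.64 -1.71; -> end [518.3 -87.7]
-0.18 -0.26; -0.35 -0.54; -0.50 -0.82; -0.62 -1.12; -0.73 -1.42; -0.81 -1.73; -0.87 -2.05; -0.91 -2.37; -0.93 -2.69; -0.92 -3.01; -> end [509.1 -57.6]
```

Call:
step_arm(
  commands=[
    {"dx":0.0,"dy":0.35,"dz":0.03,"rx":0.0,"ry":0.0,"rz":0.0,"fingers":-1.0},
    {"dx":0.05,"dy":0.65,"dz":0.06,"rx":0.0,"ry":0.0,"rz":0.0,"fingers":-1.0},
    {"dx":0.1,"dy":1.0,"dz":0.08,"rx":0.0,"ry":0.0,"rz":0.0,"fingers":-1.0},
    {"dx":0.1,"dy":1.3,"dz":0.08,"rx":0.0,"ry":0.0,"rz":0.0,"fingers":-1.0},
    {"dx":0.1,"dy":1.6,"dz":0.08,"rx":0.0,"ry":0.0,"rz":0.0,"fingers":-1.0},
    {"dx":0.05,"dy":1.95,"dz":0.08,"rx":0.0,"ry":0.0,"rz":0.0,"fingers":-1.0},
    {"dx":0.0,"dy":2.25,"dz":0.08,"rx":0.0,"ry":0.0,"rz":0.0,"fingers":-1.0},
    {"dx":-0.05,"dy":2.55,"dz":0.08,"rx":0.0,"ry":0.0,"rz":0.0,"fingers":-1.0},
    {"dx":-0.15,"dy":2.9,"dz":0.08,"rx":0.0,"ry":0.0,"rz":0.0,"fingers":-1.0},
    {"dx":-0.25,"dy":3.2,"dz":0.08,"rx":0.0,"ry":0.0,"rz":0.0,"fingers":-1.0},
  ],
)

```text
clock: 8.62
tool_pos: [601.0, -76.1, 180.3]
tcp_rot: [-3.139, -0.008, 0.001]
force: [0.6, 3.8, 12.1]
width: 0.0
```

```bash
python3 -c "
from h import *
rd(2,'side')
c=robot.capture('side'); cv2.imwrite('pics/s5.png',cv2.resize(c['img'][130:310,190:350],None,fx=3.3,fy=3.3,interpolation=2))"
```

```text
t 8.6667 F [ 0.76  3.06 12.4 ] sd [0.13 0.78 0.26] T [ 0.915 -0.244 -0.047] sd [0.03  0.037 0.061]
pos [600.8 -76.6 180.3] ang -20.5 rad 48.8 cwF 0.153 cw 0.106 sd 0.095
```

View pics/s5.png

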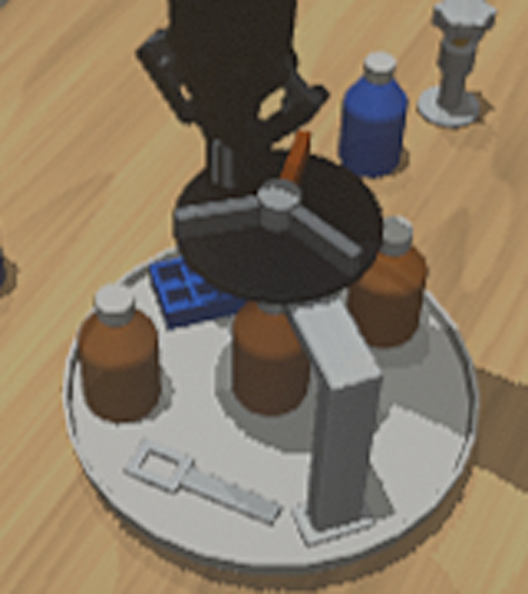

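The side picture shows the wheel turned about 38°, with the orange rib now at crop (303,150), while the post, opener and tray have not moved. I'll continue with a little more press.

Call:
step_arm(
  commands=[
    {"dx":-0.2,"dy":0.3,"dz":0.03,"rx":0.0,"ry":0.0,"rz":0.0,"fingers":-1.0},
    {"dx":-0.4,"dy":0.55,"dz":0.06,"rx":0.0,"ry":0.0,"rz":0.0,"fingers":-1.0},
    {"dx":-0.6,"dy":0.85,"dz":0.08,"rx":0.0,"ry":0.0,"rz":0.0,"fingers":-1.0},
    {"dx":-0.8,"dy":1.1,"dz":0.08,"rx":0.0,"ry":0.0,"rz":0.0,"fingers":-1.0},
    {"dx":-1.0,"dy":1.35,"dz":0.08,"rx":0.0,"ry":0.0,"rz":0.0,"fingers":-1.0},
    {"dx":-1.25,"dy":1.55,"dz":0.08,"rx":0.0,"ry":0.0,"rz":0.0,"fingers":-1.0},
    {"dx":-1.5,"dy":1.8,"dz":0.08,"rx":0.0,"ry":0.0,"rz":0.0,"fingers":-1.0},
    {"dx":-1.75,"dy":1.95,"dz":0.08,"rx":0.0,"ry":0.0,"rz":0.0,"fingers":-1.0},
    {"dx":-2.05,"dy":2.15,"dz":0.08,"rx":0.0,"ry":0.0,"rz":0.0,"fingers":-1.0},
    {"dx":-2.3,"dy":2.3,"dz":0.08,"rx":0.0,"ry":0.0,"rz":0.0,"fingers":-1.0},
  ],
)

```text
clock: 9.55
tool_pos: [580.3, -100.9, 180.3]
tcp_rot: [3.141, -0.013, 0.0]
force: [5.4, 1.0, 12.9]
width: 0.003
```

```bash
python3 -c "
from h import *
rd(2,'side')"
```

```text
t 9.6 F [ 4.57  1.11 13.04] sd [0.82 0.07 0.15] T [ 0.397 -0.895 -0.067] sd [0.006 0.072 0.014]
pos [ 580.  -101.2  180.3] ang -59.3 rad 48.2 cwF 0.216 cw 0.149 sd 0.017
```

Call:
step_arm(
  commands=[
    {"dx":-0.3,"dy":0.1,"dz":0.04,"rx":0.0,"ry":0.0,"rz":0.0,"fingers":-1.0},
    {"dx":-0.6,"dy":0.2,"dz":0.08,"rx":0.0,"ry":0.0,"rz":0.0,"fingers":-1.0},
    {"dx":-0.95,"dy":0.3,"dz":0.12,"rx":0.0,"ry":0.0,"rz":0.0,"fingers":-1.0},
    {"dx":-1.3,"dy":0.35,"dz":0.12,"rx":0.0,"ry":0.0,"rz":0.0,"fingers":-1.0},
    {"dx":-1.65,"dy":0.4,"dz":0.12,"rx":0.0,"ry":0.0,"rz":0.0,"fingers":-1.0},
    {"dx":-2.0,"dy":0.4,"dz":0.12,"rx":0.0,"ry":0.0,"rz":0.0,"fingers":-1.0},
    {"dx":-2.35,"dy":0.35,"dz":0.12,"rx":0.0,"ry":0.0,"rz":0.0,"fingers":-1.0},
    {"dx":-2.7,"dy":0.3,"dz":0.12,"rx":0.0,"ry":0.0,"rz":0.0,"fingers":-1.0},
    {"dx":-3.05,"dy":0.2,"dz":0.12,"rx":0.0,"ry":0.0,"rz":0.0,"fingers":-1.0},
    {"dx":-3.4,"dy":0.1,"dz":0.12,"rx":0.0,"ry":0.0,"rz":0.0,"fingers":-1.0},
  ],
)

```text
clock: 10.43
tool_pos: [548.0, -105.0, 180.2]
tcp_rot: [3.137, -0.018, -0.002]
force: [4.4, -3.7, 18.6]
width: 0.001
```

```bash
cat >> h.py <<'E'
def ribs(name="side",show=None):
    c=robot.capture(name); f=cam(c); rr,cc=np.mgrid[:384,:512]; d=c["depth"]
    P=np.stack([(cc-c["cx"])/f*d,(rr-c["cy"])/f*d,d],-1)@rot(c).T+np.array(c["xyz"]); z=P[...,2]
    x=P[...,0]-C[0]; y=P[...,1]-C[1]; rad=np.hypot(x,y)
    M=(d>0)&(z>221)&(z<231)&(rad>20)&(rad<68)
    # fit 3-fold pattern
    th=np.radians(np.arange(0,120,0.5)); best=[]
    for t0 in th:
        s=0
        for k in range(3):
            a=t0+k*2*np.pi/3; u=x[M]*np.cos(a)+y[M]*np.sin(a); v=-x[M]*np.sin(a)+y[M]*np.cos(a)
            s+=np.sum((u>0)*np.exp(-(v/5)**2))
        best.append(s)
    t0=np.degrees(th[int(np.argmax(best))])
    hsv=cv2.cvtColor(c["img"],cv2.COLOR_BGR2HSV)
    o=(hsv[...,0]<14)&(hsv[...,1]>190)&(hsv[...,2]>120)&(z>215)&(z<232)&(rad<70)
    oa=np.degrees(np.arctan2(np.median(y[o]),np.median(x[o]))) if o.sum()>3 else None
    # bystanders: post top arm: z 185-200
    m=(d>0)&(z>185)&(z<199)&(rad>70)&(rad<140)
    pa=np.degrees(np.arctan2(np.median(y[m]),np.median(x[m]))) if m.sum()>5 else None
    print(name,"ribs mod120 %.1f"%t0,"orange",oa,o.sum(),"arm angle",pa,m.sum(), "n",M.sum())
    if show: cv2.imwrite(f"pics/{show}.png",cv2.resize(c["img"][130:310,190:350] if name=="side" else c["img"][140:310,170:340],None,fx=3.3,fy=3.3,interpolation=2))
E
python3 -c "
from h import *
rd(2,'side')
ribs('side','s6')
"
```

```text
t 10.4833 F [ 4.35 -2.78 19.46] sd [0.03 0.95 0.87] T [-0.685 -1.013 -0.068] sd [0.055 0.073 0.01 ]
pos [ 547.5 -105.   180.2] ang -100.1 rad 45.6 cwF 0.216 cw 0.148 sd 0.003
side ribs mod120 94.5 orange -147.9672035362517 31 arm angle 138.59759707482564 447 n 307
```

View pics/s6.png

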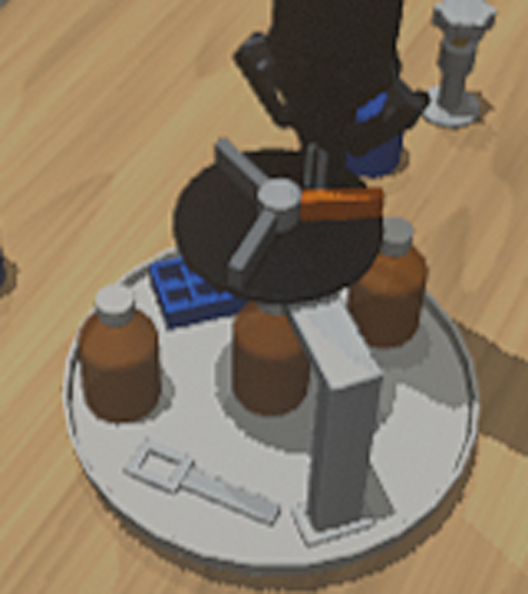

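The side picture shows the orange rib at about -146°, so the wheel has turned about 98°. The tray and bystanders are unmoved, and the torque is still pure friction at about 0.15.

Call:
step_arm(
  commands=[
    {"dx":-0.3,"dy":-0.1,"dz":0.0,"rx":0.0,"ry":0.0,"rz":0.0,"fingers":-1.0},
    {"dx":-0.6,"dy":-0.2,"dz":-0.02,"rx":0.0,"ry":0.0,"rz":0.0,"fingers":-1.0},
    {"dx":-0.9,"dy":-0.3,"dz":-0.03,"rx":0.0,"ry":0.0,"rz":0.0,"fingers":-1.0},
    {"dx":-1.2,"dy":-0.45,"dz":-0.03,"rx":0.0,"ry":0.0,"rz":0.0,"fingers":-1.0},
    {"dx":-1.45,"dy":-0.6,"dz":-0.03,"rx":0.0,"ry":0.0,"rz":0.0,"fingers":-1.0},
    {"dx":-1.7,"dy":-0.8,"dz":-0.03,"rx":0.0,"ry":0.0,"rz":0.0,"fingers":-1.0},
    {"dx":-1.95,"dy":-1.0,"dz":-0.03,"rx":0.0,"ry":0.0,"rz":0.0,"fingers":-1.0},
    {"dx":-2.2,"dy":-1.2,"dz":-0.03,"rx":0.0,"ry":0.0,"rz":0.0,"fingers":-1.0},
    {"dx":-2.4,"dy":-1.45,"dz":-0.03,"rx":0.0,"ry":0.0,"rz":0.0,"fingers":-1.0},
    {"dx":-2.6,"dy":-1.7,"dz":-0.03,"rx":0.0,"ry":0.0,"rz":0.0,"fingers":-1.0},
  ],
)

```text
clock: 11.37
tool_pos: [521.4, -88.1, 180.1]
tcp_rot: [3.138, -0.016, -0.002]
force: [3.5, -3.8, 20.2]
width: -0.0
```

```bash
python3 -c "
from h import *
rd(2,'side')
ribs('side','s7')
"
```

```text
t 11.4167 F [ 3.37 -3.56 20.4 ] sd [0.16 0.22 0.2 ] T [-0.812 -0.782 -0.066] sd [0.058 0.049 0.065]
pos [521.1 -87.8 180.1] ang -141.2 rad 43.8 cwF 0.214 cw 0.148 sd 0.078
side ribs mod120 60.0 orange 176.8942793868099 39 arm angle 138.39715476043068 446 n 300
```

Call:
step_arm(
  commands=[
    {"dx":-0.2,"dy":-0.25,"dz":-0.03,"rx":0.0,"ry":0.0,"rz":0.0,"fingers":-1.0},
    {"dx":-0.35,"dy":-0.55,"dz":-0.05,"rx":0.0,"ry":0.0,"rz":0.0,"fingers":-1.0},
    {"dx":-0.5,"dy":-0.8,"dz":-0.07,"rx":0.0,"ry":0.0,"rz":0.0,"fingers":-1.0},
    {"dx":-0.6,"dy":-1.1,"dz":-0.07,"rx":0.0,"ry":0.0,"rz":0.0,"fingers":-1.0},
    {"dx":-0.7,"dy":-1.4,"dz":-0.07,"rx":0.0,"ry":0.0,"rz":0.0,"fingers":-1.0},
    {"dx":-0.8,"dy":-1.75,"dz":-0.07,"rx":0.0,"ry":0.0,"rz":0.0,"fingers":-1.0},
    {"dx":-0.85,"dy":-2.05,"dz":-0.07,"rx":0.0,"ry":0.0,"rz":0.0,"fingers":-1.0},
    {"dx":-0.9,"dy":-2.35,"dz":-0.07,"rx":0.0,"ry":0.0,"rz":0.0,"fingers":-1.0},
    {"dx":-0.9,"dy":-2.7,"dz":-0.07,"rx":0.0,"ry":0.0,"rz":0.0,"fingers":-1.0},
    {"dx":-0.9,"dy":-3.0,"dz":-0.07,"rx":0.0,"ry":0.0,"rz":0.0,"fingers":-1.0},
  ],
)

```text
clock: 12.3
tool_pos: [510.7, -58.5, 180.1]
tcp_rot: [3.138, -0.013, -0.003]
force: [2.4, -4.8, 18.6]
width: 0.002
```

```bash
python3 -c "
from h import *
rd(2,'side')
ribs('side','s8')
arc(-181,-221);arc(-221,-261);arc(-261,-301); arc(-301,-341)
"
```

```text
t 12.35 F [ 1.99 -5.42 19.24] sd [0.37 0.59 0.59] T [-1.289 -0.373 -0.05 ] sd [0.016 0.021 0.018]
pos [510.7 -58.1 180. ] ang 177.1 rad 44.4 cwF 0.236 cw 0.186 sd 0.044
side ribs mod120 27.5 orange 147.29788794027314 49 arm angle 138.59837875830743 445 n 232
0.02 -0.32; 0.06 -0.64; 0.12 -0.95; 0.20 -1.26; 0.30 -1.57; 0.43 -1.86; 0.58 -2.15; 0.74 -2.43; 0.93 -2.69; 1.13 -2.94; -> end [520.3 -29.8]
0.22 -0.23; 0.45 -0.45; 0.70 -0.66; 0.97 -0.84; 1.24 -1.01; 1.53 -1.15; 1.82 -1.28; 2.13 -1.38; 2.44 -1.46; 2.75 -1.53; -> end [547.8 -14.6]
0.32 -0.04; 0.64 -0.06; 0.96 -0.05; 1.28 -0.02; 1.60 0.03; 1.91 0.10; 2.22 0.19; 2.52 0.31; 2.81 0.44; 3.09 0.60; -> end [578.7 -20.6]
0.27 0.17; 0.53 0.37; 0.77 0.58; 1.00 0.81; 1.21 1.05; 1.40 1.30; 1.57 1.57; 1.73 1.85; 1.87 2.15; 1.98 2.45; -> end [598.5 -45. ]
```

Call:
step_arm(
  commands=[
    {"dx":0.0,"dy":-0.3,"dz":0.0,"rx":0.0,"ry":0.0,"rz":0.0,"fingers":-1.0},
    {"dx":0.05,"dy":-0.65,"dz":-0.02,"rx":0.0,"ry":0.0,"rz":0.0,"fingers":-1.0},
    {"dx":0.1,"dy":-0.95,"dz":-0.03,"rx":0.0,"ry":0.0,"rz":0.0,"fingers":-1.0},
    {"dx":0.2,"dy":-1.25,"dz":-0.03,"rx":0.0,"ry":0.0,"rz":0.0,"fingers":-1.0},
    {"dx":0.3,"dy":-1.55,"dz":-0.03,"rx":0.0,"ry":0.0,"rz":0.0,"fingers":-1.0},
    {"dx":0.45,"dy":-1.85,"dz":-0.03,"rx":0.0,"ry":0.0,"rz":0.0,"fingers":-1.0},
    {"dx":0.6,"dy":-2.15,"dz":-0.03,"rx":0.0,"ry":0.0,"rz":0.0,"fingers":-1.0},
    {"dx":0.75,"dy":-2.45,"dz":-0.03,"rx":0.0,"ry":0.0,"rz":0.0,"fingers":-1.0},
    {"dx":0.95,"dy":-2.7,"dz":-0.03,"rx":0.0,"ry":0.0,"rz":0.0,"fingers":-1.0},
    {"dx":1.15,"dy":-2.95,"dz":-0.03,"rx":0.0,"ry":0.0,"rz":0.0,"fingers":-1.0},
  ],
)

```text
clock: 13.23
tool_pos: [519.4, -30.8, 180.0]
tcp_rot: [3.136, -0.007, -0.005]
force: [-2.9, -8.3, 21.2]
width: 0.001
```

```bash
python3 -c "
from h import *
rd(3,'side')
ribs('side','s9')
"
```

```text
t 13.3333 F [-2.22 -8.08 21.03] sd [0.87 0.24 0.24] T [-1.74   0.472 -0.171] sd [0.138 0.082 0.02 ]
pos [519.7 -30.3 180. ] ang 139.6 rad 46.1 cwF 0.351 cw 0.179 sd 0.026
side ribs mod120 115.0 orange 114.5211886173047 31 arm angle 138.52962476261442 446 n 177
```

Call:
step_arm(
  commands=[
    {"dx":0.2,"dy":-0.25,"dz":-0.02,"rx":0.0,"ry":0.0,"rz":0.0,"fingers":-1.0},
    {"dx":0.45,"dy":-0.45,"dz":-0.05,"rx":0.0,"ry":0.0,"rz":0.0,"fingers":-1.0},
    {"dx":0.7,"dy":-0.65,"dz":-0.07,"rx":0.0,"ry":0.0,"rz":0.0,"fingers":-1.0},
    {"dx":0.95,"dy":-0.85,"dz":-0.07,"rx":0.0,"ry":0.0,"rz":0.0,"fingers":-1.0},
    {"dx":1.25,"dy":-1.0,"dz":-0.07,"rx":0.0,"ry":0.0,"rz":0.0,"fingers":-1.0},
    {"dx":1.55,"dy":-1.15,"dz":-0.07,"rx":0.0,"ry":0.0,"rz":0.0,"fingers":-1.0},
    {"dx":1.8,"dy":-1.3,"dz":-0.07,"rx":0.0,"ry":0.0,"rz":0.0,"fingers":-1.0},
    {"dx":2.1,"dy":-1.4,"dz":-0.07,"rx":0.0,"ry":0.0,"rz":0.0,"fingers":-1.0},
    {"dx":2.4,"dy":-1.45,"dz":-0.07,"rx":0.0,"ry":0.0,"rz":0.0,"fingers":-1.0},
    {"dx":2.75,"dy":-1.5,"dz":-0.07,"rx":0.0,"ry":0.0,"rz":0.0,"fingers":-1.0},
  ],
)

```text
clock: 14.22
tool_pos: [542.3, -14.1, 179.9]
tcp_rot: [3.139, 0.003, -0.004]
force: [-11.6, -4.7, 23.9]
width: -0.002
```

```bash
python3 -c "
from h import *
rd(3,'side')
ribs('side','s10')
"
```

```text
t 14.3167 F [-9.64 -4.68 23.59] sd [1.38 0.79 0.19] T [-0.995  2.054 -0.261] sd [0.034 0.173 0.03 ]
pos [542.7 -14.  179.9] ang 104.7 rad 47.6 cwF 0.501 cw 0.240 sd 0.051
side ribs mod120 82.0 orange 82.2927646611586 14 arm angle 138.3774541305891 451 n 125
```

View pics/s10.png

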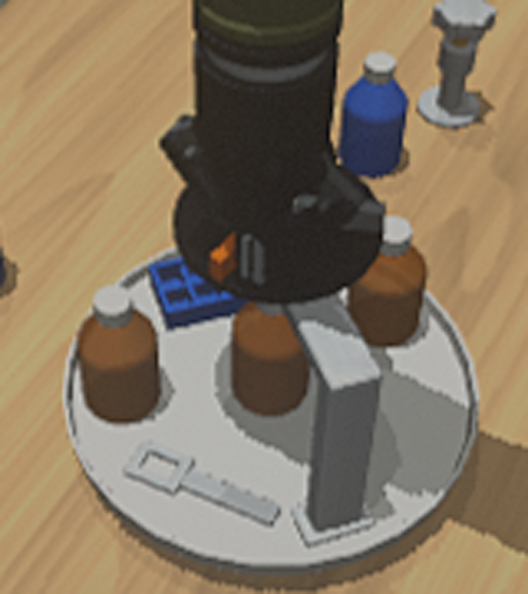

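The side picture shows the orange rib at crop (222,255), now touching the fingertips at (250,260), with everything else unmoved. The torque has risen to 0.24, a climb of about 0.08. I'll hold here with less press to read the climb.

Call:
step_arm(
  commands=[
    {"dx":0.0,"dy":0.0,"dz":-0.03,"rx":0.0,"ry":0.0,"rz":0.0,"fingers":-1.0},
    {"dx":0.0,"dy":0.0,"dz":-0.06,"rx":0.0,"ry":0.0,"rz":0.0,"fingers":-1.0},
    {"dx":0.0,"dy":0.0,"dz":-0.09,"rx":0.0,"ry":0.0,"rz":0.0,"fingers":-1.0},
    {"dx":0.0,"dy":0.0,"dz":-0.1,"rx":0.0,"ry":0.0,"rz":0.0,"fingers":-1.0},
    {"dx":0.0,"dy":0.0,"dz":-0.1,"rx":0.0,"ry":0.0,"rz":0.0,"fingers":-1.0},
    {"dx":0.0,"dy":0.0,"dz":-0.1,"rx":0.0,"ry":0.0,"rz":0.0,"fingers":-1.0},
    {"dx":0.0,"dy":0.0,"dz":-0.1,"rx":0.0,"ry":0.0,"rz":0.0,"fingers":-1.0},
    {"dx":0.0,"dy":0.0,"dz":-0.1,"rx":0.0,"ry":0.0,"rz":0.0,"fingers":-1.0},
    {"dx":0.0,"dy":0.0,"dz":-0.1,"rx":0.0,"ry":0.0,"rz":0.0,"fingers":-1.0},
    {"dx":0.0,"dy":0.0,"dz":-0.1,"rx":0.0,"ry":0.0,"rz":0.0,"fingers":-1.0},
  ],
)

```text
clock: 15.2
tool_pos: [542.7, -14.0, 180.1]
tcp_rot: [3.139, 0.002, -0.004]
force: [-6.8, -5.0, 16.3]
width: -0.001
```

```bash
python3 -c "
from h import *
rd(6,'side')
rd(8,'top')
ribs('side','s11')
"
```

```text
t 15.45 F [-6.61 -4.53 15.68] sd [0.71 0.29 0.76] T [-1.036  1.444 -0.212] sd [0.022 0.023 0.012]
pos [542.7 -14.  180.1] ang 105.0 rad 47.6 cwF 0.360 cw 0.148 sd 0.044
t 15.8 F [-6.87 -5.04 15.67] sd [0.39 0.44 0.74] T [-1.067  1.453 -0.207] sd [0.037 0.02  0.019]
pos [542.7 -14.  180.1] ang 105.0 rad 47.6 cwF 0.378 cw 0.171 sd 0.025
side ribs mod120 82.0 orange 83.46767856856236 14 arm angle 138.58638433013627 450 n 124
```

```bash
python3 -c "
from h import *
for i in range(3): rd(12,'side')
"
```

```text
t 16.4 F [-6.98 -4.91 15.52] sd [0.53 0.58 0.36] T [-1.064  1.44  -0.202] sd [0.029 0.024 0.022]
pos [542.7 -14.  180.1] ang 105.0 rad 47.6 cwF 0.381 cw 0.179 sd 0.043
t 16.95 F [-7.14 -5.09 15.55] sd [0.56 0.43 0.62] T [-1.051  1.434 -0.203] sd [0.036 0.024 0.015]
pos [542.7 -14.  180.1] ang 105.0 rad 47.6 cwF 0.391 cw 0.188 sd 0.032
t 17.5 F [-6.98 -5.34 15.97] sd [0.45 0.46 0.47] T [-1.035  1.442 -0.198] sd [0.037 0.037 0.025]
pos [542.7 -14.  180.1] ang 105.0 rad 47.6 cwF 0.387 cw 0.189 sd 0.038
```

The steady hold torque is about 0.18, more than I expected, so I'll check the force zero. First I'll relieve the side load while still pressed, then lift and read the bias.

Call:
step_arm(
  commands=[
    {"dx":-0.05,"dy":0.05,"dz":0.0,"rx":0.0,"ry":0.0,"rz":0.0,"fingers":-1.0},
    {"dx":-0.1,"dy":0.15,"dz":0.0,"rx":0.0,"ry":0.0,"rz":0.0,"fingers":-1.0},
    {"dx":-0.15,"dy":0.25,"dz":0.0,"rx":0.0,"ry":0.0,"rz":0.0,"fingers":-1.0},
    {"dx":-0.2,"dy":0.3,"dz":0.0,"rx":0.0,"ry":0.0,"rz":0.0,"fingers":-1.0},
    {"dx":-0.2,"dy":0.3,"dz":0.0,"rx":0.0,"ry":0.0,"rz":0.0,"fingers":-1.0},
    {"dx":-0.2,"dy":0.3,"dz":0.0,"rx":0.0,"ry":0.0,"rz":0.0,"fingers":-1.0},
    {"dx":-0.2,"dy":0.3,"dz":0.0,"rx":0.0,"ry":0.0,"rz":0.0,"fingers":-1.0},
    {"dx":-0.2,"dy":0.3,"dz":0.0,"rx":0.0,"ry":0.0,"rz":0.0,"fingers":-1.0},
    {"dx":-0.2,"dy":0.3,"dz":0.0,"rx":0.0,"ry":0.0,"rz":0.0,"fingers":-1.0},
    {"dx":-0.2,"dy":0.3,"dz":0.0,"rx":0.0,"ry":0.0,"rz":0.0,"fingers":-1.0},
  ],
)

```text
clock: 18.33
tool_pos: [542.3, -14.7, 180.2]
tcp_rot: [3.141, -0.001, -0.002]
force: [-4.5, -1.4, 13.1]
width: -0.001
```

```bash
python3 -c "
from h import *
rd(5,'side'); ribs('side')
"
```

```text
t 18.5333 F [-4.35 -0.96 13.64] sd [0.4  0.29 0.48] T [-0.198  0.855 -0.145] sd [0.023 0.02  0.025]
pos [542.3 -14.6 180.2] ang 105.6 rad 47.1 cwF 0.210 cw 0.065 sd 0.038
side ribs mod120 82.0 orange 82.98740264779907 15 arm angle 138.32075627029056 451 n 127
```

```bash
python3 -c "
from h import *
for i in range(3): rd(10,'side')
"
```

```text
t 19.0333 F [-4.34 -1.49 13.81] sd [0.43 0.42 0.54] T [-0.19  0.84 -0.17] sd [0.018 0.024 0.021]
pos [542.3 -14.6 180.2] ang 105.6 rad 47.1 cwF 0.216 cw 0.046 sd 0.024
t 19.4833 F [-4.18 -1.05 13.74] sd [0.51 0.49 0.51] T [-0.193  0.86  -0.162] sd [0.032 0.019 0.024]
pos [542.3 -14.6 180.2] ang 105.6 rad 47.1 cwF 0.203 cw 0.041 sd 0.043
t 19.9333 F [-4.41 -1.15 13.6 ] sd [0.35 0.42 0.43] T [-0.191  0.858 -0.167] sd [0.032 0.025 0.028]
pos [542.3 -14.6 180.2] ang 105.6 rad 47.1 cwF 0.215 cw 0.048 sd 0.021
```

Call:
step_arm(
  commands=[
    {"dx":0.03,"dy":-0.01,"dz":0.0,"rx":0.0,"ry":0.0,"rz":0.0,"fingers":-1.0},
    {"dx":0.06,"dy":-0.02,"dz":0.0,"rx":0.0,"ry":0.0,"rz":0.0,"fingers":-1.0},
    {"dx":0.09,"dy":-0.02,"dz":0.0,"rx":0.0,"ry":0.0,"rz":0.0,"fingers":-1.0},
    {"dx":0.12,"dy":-0.03,"dz":0.0,"rx":0.0,"ry":0.0,"rz":0.0,"fingers":-1.0},
    {"dx":0.15,"dy":-0.04,"dz":0.0,"rx":0.0,"ry":0.0,"rz":0.0,"fingers":-1.0},
    {"dx":0.18,"dy":-0.05,"dz":0.0,"rx":0.0,"ry":0.0,"rz":0.0,"fingers":-1.0},
    {"dx":0.2,"dy":-0.05,"dz":0.0,"rx":0.0,"ry":0.0,"rz":0.0,"fingers":-1.0},
    {"dx":0.22,"dy":-0.06,"dz":0.0,"rx":0.0,"ry":0.0,"rz":0.0,"fingers":-1.0},
    {"dx":0.24,"dy":-0.06,"dz":0.0,"rx":0.0,"ry":0.0,"rz":0.0,"fingers":-1.0},
    {"dx":0.26,"dy":-0.07,"dz":0.0,"rx":0.0,"ry":0.0,"rz":0.0,"fingers":-1.0},
  ],
)

```text
clock: 20.77
tool_pos: [542.8, -14.4, 180.1]
tcp_rot: [3.141, 0.003, -0.002]
force: [-7.6, -1.5, 18.0]
width: 0.0
```

```bash
python3 -c "
from h import *
for i in range(4): rd(5,'side')
"
```

```text
t 20.9667 F [-8.19 -2.14 17.62] sd [0.56 0.54 0.21] T [-0.335  1.729 -0.171] sd [0.033 0.037 0.034]
pos [542.8 -14.4 180.1] ang 105.0 rad 47.1 cwF 0.399 cw 0.229 sd 0.063
t 21.1667 F [-7.93 -1.82 17.56] sd [0.53 0.71 0.55] T [-0.341  1.726 -0.161] sd [0.017 0.044 0.021]
pos [542.8 -14.5 180.1] ang 105.0 rad 47.2 cwF 0.384 cw 0.223 sd 0.040
t 21.3667 F [-8.51 -2.03 17.72] sd [0.45 0.28 0.38] T [-0.343  1.733 -0.173] sd [0.039 0.034 0.033]
pos [542.8 -14.4 180.1] ang 105.0 rad 47.2 cwF 0.413 cw 0.240 sd 0.045
t 21.5667 F [-8.28 -1.81 17.92] sd [0.42 0.33 0.44] T [-0.354  1.745 -0.167] sd [0.023 0.032 0.024]
pos [542.8 -14.4 180.1] ang 105.0 rad 47.2 cwF 0.399 cw 0.232 sd 0.036
```

Call:
step_arm(
  commands=[
    {"dx":0.02,"dy":0.0,"dz":0.0,"rx":0.0,"ry":0.0,"rz":0.0,"fingers":-1.0},
    {"dx":0.04,"dy":-0.01,"dz":-0.01,"rx":0.0,"ry":0.0,"rz":0.0,"fingers":-1.0},
    {"dx":0.06,"dy":-0.02,"dz":-0.01,"rx":0.0,"ry":0.0,"rz":0.0,"fingers":-1.0},
    {"dx":0.08,"dy":-0.02,"dz":-0.02,"rx":0.0,"ry":0.0,"rz":0.0,"fingers":-1.0},
    {"dx":0.1,"dy":-0.03,"dz":-0.02,"rx":0.0,"ry":0.0,"rz":0.0,"fingers":-1.0},
    {"dx":0.12,"dy":-0.03,"dz":-0.02,"rx":0.0,"ry":0.0,"rz":0.0,"fingers":-1.0},
    {"dx":0.14,"dy":-0.04,"dz":-0.02,"rx":0.0,"ry":0.0,"rz":0.0,"fingers":-1.0},
    {"dx":0.15,"dy":-0.04,"dz":-0.02,"rx":0.0,"ry":0.0,"rz":0.0,"fingers":-1.0},
    {"dx":0.15,"dy":-0.04,"dz":-0.02,"rx":0.0,"ry":0.0,"rz":0.0,"fingers":-1.0},
    {"dx":0.15,"dy":-0.04,"dz":-0.02,"rx":0.0,"ry":0.0,"rz":0.0,"fingers":-1.0},
  ],
)

```text
clock: 22.4
tool_pos: [543.1, -14.3, 180.1]
tcp_rot: [3.141, 0.005, -0.003]
force: [-10.3, -2.1, 18.3]
width: -0.001
```

```bash
python3 -c "
from h import *
for i in range(2): rd(6,'side')
ribs()
"
```

```text
t 22.65 F [-10.06  -2.52  18.62] sd [0.38 0.51 0.65] T [-0.408  2.122 -0.209] sd [0.018 0.018 0.025]
pos [543.1 -14.3 180.1] ang 104.6 rad 47.2 cwF 0.489 cw 0.280 sd 0.038
t 22.9 F [-10.33  -2.11  18.31] sd [0.31 0.36 0.63] T [-0.413  2.103 -0.174] sd [0.015 0.026 0.02 ]
pos [543.1 -14.3 180.1] ang 104.6 rad 47.2 cwF 0.497 cw 0.322 sd 0.025
side ribs mod120 82.0 orange 82.46557582878502 14 arm angle 138.4676942321456 446 n 125
```

Pushing gently raises the static torque to 0.30 without slip. Friction is 0.16, so the climb is about 0.15–0.19, slightly over snug. I'll ease the wheel back a little by dragging it with the tip, measuring as it moves.

Call:
step_arm(
  commands=[
    {"dx":-0.1,"dy":0.03,"dz":0.0,"rx":0.0,"ry":0.0,"rz":0.0,"fingers":-1.0},
    {"dx":-0.25,"dy":0.07,"dz":0.01,"rx":0.0,"ry":0.0,"rz":0.0,"fingers":-1.0},
    {"dx":-0.4,"dy":0.12,"dz":0.02,"rx":0.0,"ry":0.0,"rz":0.0,"fingers":-1.0},
    {"dx":-0.55,"dy":0.17,"dz":0.02,"rx":0.0,"ry":0.0,"rz":0.0,"fingers":-1.0},
    {"dx":-0.7,"dy":0.23,"dz":0.02,"rx":0.0,"ry":0.0,"rz":0.0,"fingers":-1.0},
    {"dx":-0.85,"dy":0.3,"dz":0.02,"rx":0.0,"ry":0.0,"rz":0.0,"fingers":-1.0},
    {"dx":-1.0,"dy":0.37,"dz":0.02,"rx":0.0,"ry":0.0,"rz":0.0,"fingers":-1.0},
    {"dx":-1.1,"dy":0.43,"dz":0.02,"rx":0.0,"ry":0.0,"rz":0.0,"fingers":-1.0},
    {"dx":-1.2,"dy":0.5,"dz":0.02,"rx":0.0,"ry":0.0,"rz":0.0,"fingers":-1.0},
    {"dx":-1.35,"dy":0.58,"dz":0.02,"rx":0.0,"ry":0.0,"rz":0.0,"fingers":-1.0},
  ],
)

```text
clock: 23.78
tool_pos: [535.8, -17.6, 180.4]
tcp_rot: [-3.14, -0.006, 0.001]
force: [0.8, 2.0, 10.0]
width: 0.003
```

```bash
python3 -c "
from h import *
for i in range(3): rd(6,'side')
ribs('side','s12')
"
```

```text
t 24.0333 F [ 0.6   1.21 10.57] sd [0.44 0.36 0.43] T [ 0.351 -0.063  0.055] sd [0.032 0.067 0.022]
pos [535.5 -17.7 180.4] ang 114.9 rad 46.5 cwF -0.049 cw 0.006 sd 0.035
t 24.2833 F [ 0.29  1.42 10.44] sd [0.59 0.55 0.43] T [ 0.309 -0.021  0.042] sd [0.027 0.029 0.022]
pos [535.4 -17.8 180.4] ang 114.9 rad 46.6 cwF -0.040 cw 0.002 sd 0.035
t 24.5333 F [ 0.09  1.69 11.18] sd [0.19 0.33 0.53] T [ 0.299 -0.051  0.048] sd [0.019 0.021 0.019]
pos [535.4 -17.8 180.4] ang 114.9 rad 46.6 cwF -0.037 cw 0.011 sd 0.026
side ribs mod120 90.0 orange 90.25291033880161 21 arm angle 138.63372110520757 448 n 124
```

Call:
step_arm(
  commands=[
    {"dx":0.0,"dy":0.0,"dz":0.04,"rx":0.0,"ry":0.0,"rz":0.0,"fingers":-1.0},
    {"dx":-0.05,"dy":0.03,"dz":0.08,"rx":0.0,"ry":0.0,"rz":0.0,"fingers":-1.0},
    {"dx":-0.17,"dy":0.1,"dz":0.08,"rx":0.0,"ry":0.0,"rz":0.0,"fingers":-1.0},
    {"dx":-0.3,"dy":0.17,"dz":0.08,"rx":0.0,"ry":0.0,"rz":0.0,"fingers":-1.0},
    {"dx":-0.43,"dy":0.25,"dz":0.08,"rx":0.0,"ry":0.0,"rz":0.0,"fingers":-1.0},
    {"dx":-0.56,"dy":0.33,"dz":0.08,"rx":0.0,"ry":0.0,"rz":0.0,"fingers":-1.0},
    {"dx":-0.7,"dy":0.43,"dz":0.08,"rx":0.0,"ry":0.0,"rz":0.0,"fingers":-1.0},
    {"dx":-0.83,"dy":0.53,"dz":0.08,"rx":0.0,"ry":0.0,"rz":0.0,"fingers":-1.0},
    {"dx":-0.95,"dy":0.63,"dz":0.08,"rx":0.0,"ry":0.0,"rz":0.0,"fingers":-1.0},
    {"dx":-1.08,"dy":0.73,"dz":0.08,"rx":0.0,"ry":0.0,"rz":0.0,"fingers":-1.0},
  ],
)

```text
clock: 25.42
tool_pos: [526.0, -24.6, 180.3]
tcp_rot: [-3.14, -0.009, 0.001]
force: [0.8, 2.7, 13.9]
width: 0.002
```

```bash
python3 -c "
from h import *
for i in range(3): rd(6,'side')
ribs('side','s13')
"
```

```text
t 25.6667 F [ 0.43  2.15 14.04] sd [0.38 0.42 0.51] T [ 0.451 -0.135  0.069] sd [0.061 0.074 0.02 ]
pos [525.7 -24.8 180.2] ang 129.9 rad 45.8 cwF -0.078 cw -0.009 sd 0.037
t 25.9167 F [ 0.24  1.86 14.65] sd [0.48 0.48 0.5 ] T [ 0.437 -0.084  0.062] sd [0.019 0.024 0.026]
pos [525.6 -24.8 180.2] ang 129.9 rad 45.8 cwF -0.063 cw -0.001 sd 0.031
t 26.1667 F [ 0.33  2.05 14.66] sd [0.73 0.34 0.59] T [ 0.442 -0.117  0.07 ] sd [0.019 0.016 0.018]
pos [525.6 -24.9 180.2] ang 129.9 rad 45.8 cwF -0.072 cw -0.002 sd 0.038
side ribs mod120 103.0 orange 102.74081843836527 33 arm angle 138.40008754055233 447 n 139
```

View pics/s13.png

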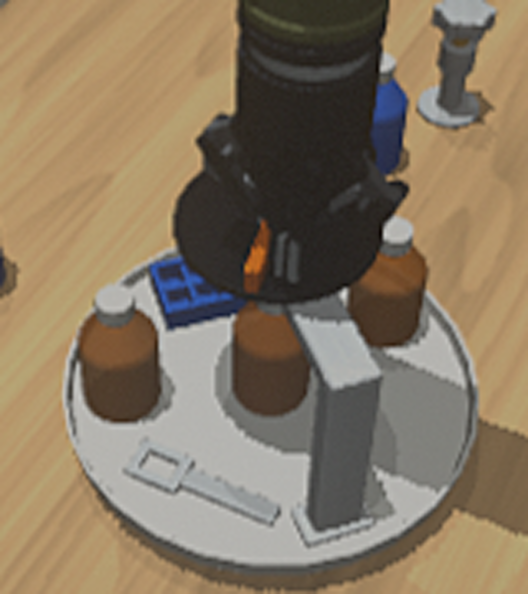

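The orange rib is now at 103°, a back-off of 21°, and nothing else has moved. I'll make a gentle clockwise push to the slip point to read the upper torque level.

Call:
step_arm(
  commands=[
    {"dx":0.06,"dy":-0.05,"dz":0.0,"rx":0.0,"ry":0.0,"rz":0.0,"fingers":-1.0},
    {"dx":0.13,"dy":-0.1,"dz":0.0,"rx":0.0,"ry":0.0,"rz":0.0,"fingers":-1.0},
    {"dx":0.2,"dy":-0.16,"dz":0.0,"rx":0.0,"ry":0.0,"rz":0.0,"fingers":-1.0},
    {"dx":0.27,"dy":-0.22,"dz":0.0,"rx":0.0,"ry":0.0,"rz":0.0,"fingers":-1.0},
    {"dx":0.34,"dy":-0.28,"dz":0.0,"rx":0.0,"ry":0.0,"rz":0.0,"fingers":-1.0},
    {"dx":0.41,"dy":-0.34,"dz":0.0,"rx":0.0,"ry":0.0,"rz":0.0,"fingers":-1.0},
    {"dx":0.48,"dy":-0.4,"dz":0.0,"rx":0.0,"ry":0.0,"rz":0.0,"fingers":-1.0},
    {"dx":0.55,"dy":-0.46,"dz":0.0,"rx":0.0,"ry":0.0,"rz":0.0,"fingers":-1.0},
    {"dx":0.62,"dy":-0.52,"dz":0.0,"rx":0.0,"ry":0.0,"rz":0.0,"fingers":-1.0},
    {"dx":0.69,"dy":-0.58,"dz":0.0,"rx":0.0,"ry":0.0,"rz":0.0,"fingers":-1.0},
  ],
)

```text
clock: 27.05
tool_pos: [528.5, -22.3, 180.1]
tcp_rot: [3.139, -0.0, -0.003]
force: [-6.9, -3.5, 20.5]
width: 0.001
```

```bash
python3 -c "
from h import *
for i in range(3): rd(6,'side')
ribs('side','s14')
"
```

```text
t 27.3 F [-6.33 -3.44 20.56] sd [0.54 0.4  0.53] T [-0.784  1.424 -0.094] sd [0.034 0.051 0.031]
pos [528.6 -22.3 180.1] ang 124.9 rad 46.0 cwF 0.329 cw 0.236 sd 0.038
t 27.55 F [-6.36 -3.16 20.73] sd [0.38 0.47 0.52] T [-0.77   1.403 -0.095] sd [0.017 0.036 0.032]
pos [528.7 -22.3 180.1] ang 124.9 rad 46.0 cwF 0.323 cw 0.228 sd 0.038
t 27.8 F [-6.07 -3.42 20.87] sd [0.58 0.84 0.42] T [-0.782  1.412 -0.082] sd [0.022 0.031 0.021]
pos [528.7 -22.3 180.1] ang 124.9 rad 46.0 cwF 0.319 cw 0.237 sd 0.016
side ribs mod120 99.5 orange 99.9494414737891 26 arm angle 138.54062680822406 447 n 126
```

The post-slip clockwise torque is 0.235 and the counter-clockwise slip torque is about 0, so the midpoint gives a climb of about 0.115, inside 0.09–0.14. I'll relieve the side load and lift off.

Call:
step_arm(
  commands=[
    {"dx":-0.06,"dy":0.05,"dz":0.0,"rx":0.0,"ry":0.0,"rz":0.0,"fingers":-1.0},
    {"dx":-0.12,"dy":0.1,"dz":0.0,"rx":0.0,"ry":0.0,"rz":0.0,"fingers":-1.0},
    {"dx":-0.18,"dy":0.15,"dz":0.0,"rx":0.0,"ry":0.0,"rz":0.0,"fingers":-1.0},
    {"dx":-0.23,"dy":0.2,"dz":0.0,"rx":0.0,"ry":0.0,"rz":0.0,"fingers":-1.0},
    {"dx":-0.28,"dy":0.23,"dz":0.0,"rx":0.0,"ry":0.0,"rz":0.0,"fingers":-1.0},
    {"dx":-0.28,"dy":0.23,"dz":0.0,"rx":0.0,"ry":0.0,"rz":0.0,"fingers":-1.0},
    {"dx":-0.28,"dy":0.23,"dz":0.0,"rx":0.0,"ry":0.0,"rz":0.0,"fingers":-1.0},
    {"dx":-0.28,"dy":0.23,"dz":0.0,"rx":0.0,"ry":0.0,"rz":0.0,"fingers":-1.0},
    {"dx":-0.28,"dy":0.23,"dz":0.0,"rx":0.0,"ry":0.0,"rz":0.0,"fingers":-1.0},
    {"dx":-0.28,"dy":0.23,"dz":0.0,"rx":0.0,"ry":0.0,"rz":0.0,"fingers":-1.0},
  ],
)

```text
clock: 28.68
tool_pos: [528.3, -22.7, 180.2]
tcp_rot: [3.142, -0.005, -0.001]
force: [-2.7, -0.3, 16.6]
width: -0.001
```

```bash
python3 -c "
from h import *
for i in range(2): rd(6,'side')
ribs('side','s15')
"
```

```text
t 28.9333 F [-2.28 -0.43 16.9 ] sd [0.39 0.75 0.39] T [-0.088  0.454 -0.065] sd [0.024 0.016 0.044]
pos [528.3 -22.7 180.2] ang 125.6 rad 45.9 cwF 0.097 cw 0.031 sd 0.030
t 29.1833 F [-2.3  -0.41 16.83] sd [0.55 0.44 0.56] T [-0.072  0.468 -0.093] sd [0.026 0.013 0.023]
pos [528.3 -22.7 180.2] ang 125.6 rad 45.9 cwF 0.097 cw 0.003 sd 0.028
side ribs mod120 99.5 orange 101.53261178577273 23 arm angle 138.42066512136003 450 n 129
```

Call:
step_arm(
  commands=[
    {"dx":0.0,"dy":0.0,"dz":-0.1,"rx":0.0,"ry":0.0,"rz":0.0,"fingers":-1.0},
    {"dx":-0.02,"dy":0.0,"dz":-0.2,"rx":0.0,"ry":0.0,"rz":0.0,"fingers":-1.0},
    {"dx":-0.05,"dy":0.03,"dz":-0.35,"rx":0.0,"ry":0.0,"rz":0.0,"fingers":-1.0},
    {"dx":-0.1,"dy":0.05,"dz":-0.6,"rx":0.0,"ry":0.0,"rz":0.0,"fingers":-1.0},
    {"dx":-0.15,"dy":0.1,"dz":-1.2,"rx":0.0,"ry":0.0,"rz":0.0,"fingers":-1.0},
    {"dx":-0.2,"dy":0.15,"dz":-2.2,"rx":0.0,"ry":0.0,"rz":0.0,"fingers":-1.0},
    {"dx":-0.2,"dy":0.15,"dz":-3.8,"rx":0.0,"ry":0.0,"rz":0.0,"fingers":-1.0},
    {"dx":-0.2,"dy":0.15,"dz":-5.8,"rx":0.0,"ry":0.0,"rz":0.0,"fingers":-1.0},
    {"dx":-0.2,"dy":0.15,"dz":-8.0,"rx":0.0,"ry":0.0,"rz":0.0,"fingers":-1.0},
    {"dx":-0.2,"dy":0.15,"dz":-10.0,"rx":0.0,"ry":0.0,"rz":0.0,"fingers":-1.0},
  ],
)

```text
clock: 30.07
tool_pos: [524.0, -23.8, 279.6]
tcp_rot: [-3.141, -0.0, -0.0]
force: [1.2, 0.2, -0.2]
width: -0.0
```

```bash
python3 -c "
from h import *
rd(12,'side')
ribs('side','s16')
ribs('wrist'); c=robot.capture('wrist'); cv2.imwrite('pics/w16.png',c['img'])
"
```

```text
t 30.6167 F [ 0.39  0.18 -0.1 ] sd [0.59 0.24 0.68] T [-0.005  0.002 -0.01 ] sd [0.028 0.045 0.035]
pos [524.3 -23.7 278.5] ang 130.6 rad 47.8 cwF -0.020 cw -0.029 sd 0.052
side ribs mod120 100.0 orange 104.01194666983858 31 arm angle 138.332779404114 458 n 264
wrist ribs mod120 100.5 orange 99.95854654889439 412 arm angle 138.63234698872472 2967 n 1498
```

View pics/s16.png

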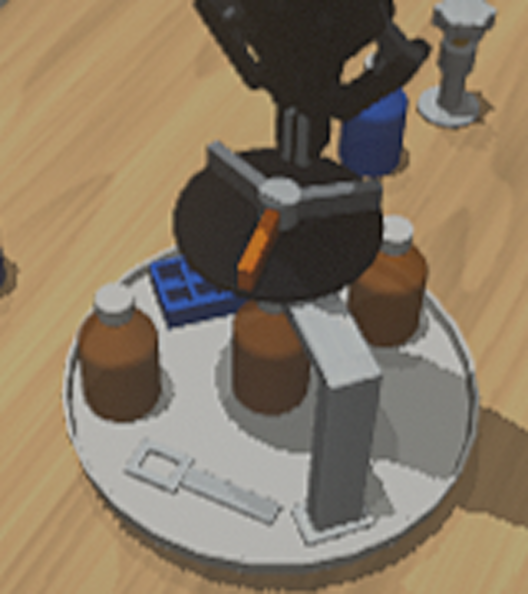

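The side picture shows the gripper clear and the orange rib at crop (258,250), which is 100°. The tray, opener, bottles and ice tray are as at the start. The free reading shows a zero bias of about -0.015, so the climb is nearer 0.13. I'll go back down and ease off a few more degrees to centre it.

Call:
step_arm(
  commands=[
    {"dx":0.0,"dy":0.0,"dz":2.5,"rx":0.0,"ry":0.0,"rz":0.0,"fingers":-1.0},
    {"dx":0.0,"dy":0.0,"dz":5.0,"rx":0.0,"ry":0.0,"rz":0.0,"fingers":-1.0},
    {"dx":0.0,"dy":0.0,"dz":7.5,"rx":0.0,"ry":0.0,"rz":0.0,"fingers":-1.0},
    {"dx":0.0,"dy":0.0,"dz":8.8,"rx":0.0,"ry":0.0,"rz":0.0,"fingers":-1.0},
    {"dx":0.0,"dy":0.0,"dz":9.3,"rx":0.0,"ry":0.0,"rz":0.0,"fingers":-1.0},
    {"dx":0.0,"dy":0.0,"dz":9.5,"rx":0.0,"ry":0.0,"rz":0.0,"fingers":-1.0},
    {"dx":0.0,"dy":0.0,"dz":9.65,"rx":0.0,"ry":0.0,"rz":0.0,"fingers":-1.0},
    {"dx":0.0,"dy":0.0,"dz":9.8,"rx":0.0,"ry":0.0,"rz":0.0,"fingers":-1.0},
    {"dx":0.0,"dy":0.0,"dz":9.95,"rx":0.0,"ry":0.0,"rz":0.0,"fingers":-1.0},
    {"dx":0.0,"dy":0.0,"dz":9.95,"rx":0.0,"ry":0.0,"rz":0.0,"fingers":-1.0},
  ],
)

```text
clock: 31.6
tool_pos: [525.1, -23.6, 180.4]
tcp_rot: [-3.141, -0.003, -0.0]
force: [-2.2, 0.2, 10.6]
width: -0.003
```

```bash
python3 -c "
from h import *
rd(3,'side')
ribs('side','s17')
"
```

```text
t 31.7 F [-2.58  0.36 10.25] sd [0.29 0.18 0.71] T [0.117 0.611 0.001] sd [0.005 0.023 0.025]
pos [525.1 -23.6 180.4] ang 129.5 rad 47.1 cwF 0.083 cw 0.084 sd 0.017
side ribs mod120 100.0 orange 100.69092096940334 22 arm angle 138.34427402259612 447 n 140
```

Call:
step_arm(
  commands=[
    {"dx":0.0,"dy":0.0,"dz":0.05,"rx":0.0,"ry":0.0,"rz":0.0,"fingers":-1.0},
    {"dx":-0.05,"dy":0.05,"dz":0.09,"rx":0.0,"ry":0.0,"rz":0.0,"fingers":-1.0},
    {"dx":-0.12,"dy":0.12,"dz":0.09,"rx":0.0,"ry":0.0,"rz":0.0,"fingers":-1.0},
    {"dx":-0.18,"dy":0.19,"dz":0.09,"rx":0.0,"ry":0.0,"rz":0.0,"fingers":-1.0},
    {"dx":-0.25,"dy":0.26,"dz":0.09,"rx":0.0,"ry":0.0,"rz":0.0,"fingers":-1.0},
    {"dx":-0.31,"dy":0.33,"dz":0.09,"rx":0.0,"ry":0.0,"rz":0.0,"fingers":-1.0},
    {"dx":-0.37,"dy":0.41,"dz":0.09,"rx":0.0,"ry":0.0,"rz":0.0,"fingers":-1.0},
    {"dx":-0.43,"dy":0.48,"dz":0.09,"rx":0.0,"ry":0.0,"rz":0.0,"fingers":-1.0},
    {"dx":-0.5,"dy":0.55,"dz":0.09,"rx":0.0,"ry":0.0,"rz":0.0,"fingers":-1.0},
    {"dx":-0.56,"dy":0.63,"dz":0.09,"rx":0.0,"ry":0.0,"rz":0.0,"fingers":-1.0},
  ],
)

```text
clock: 32.58
tool_pos: [521.6, -28.0, 180.3]
tcp_rot: [-3.139, -0.007, 0.002]
force: [-1.1, 4.1, 13.3]
width: 0.005
```

```bash
python3 -c "
from h import *
for i in range(2): rd(7,'side')
ribs('side','s18')
"
```

```text
t 32.8833 F [-1.21  3.57 13.94] sd [0.25 0.45 0.37] T [0.83  0.269 0.06 ] sd [0.056 0.023 0.015]
pos [521.4 -28.2 180.3] ang 136.6 rad 46.2 cwF -0.082 cw -0.021 sd 0.022
t 33.1833 F [-0.84  3.84 14.44] sd [0.37 0.48 0.48] T [0.801 0.29  0.065] sd [0.029 0.02  0.02 ]
pos [521.4 -28.2 180.3] ang 136.6 rad 46.2 cwF -0.102 cw -0.037 sd 0.034
side ribs mod120 106.5 orange 107.97325459642381 22 arm angle 138.460637048203 450 n 164
```

Call:
step_arm(
  commands=[
    {"dx":0.07,"dy":-0.07,"dz":0.0,"rx":0.0,"ry":0.0,"rz":0.0,"fingers":-1.0},
    {"dx":0.13,"dy":-0.14,"dz":-0.01,"rx":0.0,"ry":0.0,"rz":0.0,"fingers":-1.0},
    {"dx":0.19,"dy":-0.2,"dz":-0.02,"rx":0.0,"ry":0.0,"rz":0.0,"fingers":-1.0},
    {"dx":0.25,"dy":-0.26,"dz":-0.03,"rx":0.0,"ry":0.0,"rz":0.0,"fingers":-1.0},
    {"dx":0.3,"dy":-0.32,"dz":-0.03,"rx":0.0,"ry":0.0,"rz":0.0,"fingers":-1.0},
    {"dx":0.35,"dy":-0.37,"dz":-0.03,"rx":0.0,"ry":0.0,"rz":0.0,"fingers":-1.0},
    {"dx":0.4,"dy":-0.42,"dz":-0.03,"rx":0.0,"ry":0.0,"rz":0.0,"fingers":-1.0},
    {"dx":0.45,"dy":-0.47,"dz":-0.03,"rx":0.0,"ry":0.0,"rz":0.0,"fingers":-1.0},
    {"dx":0.5,"dy":-0.52,"dz":-0.03,"rx":0.0,"ry":0.0,"rz":0.0,"fingers":-1.0},
    {"dx":0.54,"dy":-0.57,"dz":-0.03,"rx":0.0,"ry":0.0,"rz":0.0,"fingers":-1.0},
  ],
)

```text
clock: 34.07
tool_pos: [523.3, -26.1, 180.2]
tcp_rot: [3.14, -0.0, -0.002]
force: [-6.6, -2.6, 16.9]
width: 0.0
```

```bash
python3 -c "
from h import *
for i in range(3): rd(7,'side')
ribs('side','s19')
"
```

```text
t 34.3667 F [-6.12 -2.54 16.85] sd [0.49 0.43 0.63] T [-0.583  1.47  -0.053] sd [0.045 0.031 0.02 ]
pos [523.4 -26.1 180.2] ang 133.0 rad 46.4 cwF 0.288 cw 0.235 sd 0.025
t 34.6667 F [-6.45 -2.48 17.06] sd [0.65 0.55 0.45] T [-0.575  1.471 -0.064] sd [0.03  0.03  0.016]
pos [523.4 -26.1 180.2] ang 132.9 rad 46.4 cwF 0.297 cw 0.233 sd 0.029
t 34.9667 F [-6.92 -2.58 17.14] sd [0.5  0.23 0.52] T [-0.569  1.474 -0.066] sd [0.024 0.03  0.031]
pos [523.4 -26.1 180.2] ang 133.0 rad 46.4 cwF 0.317 cw 0.250 sd 0.043
side ribs mod120 103.5 orange 103.506040937496 29 arm angle 138.36874294505057 446 n 157
```

Second hysteresis check: the clockwise slip torque is 0.24, the counter-clockwise is -0.03, and the bias is about 0.015, so the climb is about 0.105–0.12. That is mid-window, so I'll relieve the side load and lift.

Call:
step_arm(
  commands=[
    {"dx":-0.06,"dy":0.05,"dz":0.0,"rx":0.0,"ry":0.0,"rz":0.0,"fingers":-1.0},
    {"dx":-0.12,"dy":0.1,"dz":0.0,"rx":0.0,"ry":0.0,"rz":0.0,"fingers":-1.0},
    {"dx":-0.18,"dy":0.15,"dz":0.0,"rx":0.0,"ry":0.0,"rz":0.0,"fingers":-1.0},
    {"dx":-0.25,"dy":0.18,"dz":0.0,"rx":0.0,"ry":0.0,"rz":0.0,"fingers":-1.0},
    {"dx":-0.25,"dy":0.18,"dz":0.0,"rx":0.0,"ry":0.0,"rz":0.0,"fingers":-1.0},
    {"dx":-0.25,"dy":0.18,"dz":0.0,"rx":0.0,"ry":0.0,"rz":0.0,"fingers":-1.0},
    {"dx":-0.25,"dy":0.18,"dz":0.0,"rx":0.0,"ry":0.0,"rz":0.0,"fingers":-1.0},
    {"dx":-0.25,"dy":0.18,"dz":0.0,"rx":0.0,"ry":0.0,"rz":0.0,"fingers":-1.0},
    {"dx":-0.25,"dy":0.18,"dz":0.0,"rx":0.0,"ry":0.0,"rz":0.0,"fingers":-1.0},
    {"dx":-0.25,"dy":0.18,"dz":0.0,"rx":0.0,"ry":0.0,"rz":0.0,"fingers":-1.0},
  ],
)

```text
clock: 35.85
tool_pos: [523.1, -26.4, 180.3]
tcp_rot: [-3.141, -0.005, -0.001]
force: [-3.3, 0.0, 12.7]
width: -0.0
```

```bash
python3 -c "
from h import *
rd(5,'side')
ribs('side')
"
```

```text
t 36.05 F [-3.05 -0.47 13.52] sd [0.31 0.34 0.48] T [-0.033  0.587 -0.039] sd [0.036 0.036 0.009]
pos [523.1 -26.4 180.3] ang 133.6 rad 46.4 cwF 0.117 cw 0.078 sd 0.017
side ribs mod120 104.0 orange 105.6059587606796 19 arm angle 138.59859934334034 441 n 144
```

Call:
step_arm(
  commands=[
    {"dx":0.0,"dy":0.0,"dz":-0.1,"rx":0.0,"ry":0.0,"rz":0.0,"fingers":-1.0},
    {"dx":-0.02,"dy":0.0,"dz":-0.2,"rx":0.0,"ry":0.0,"rz":0.0,"fingers":-1.0},
    {"dx":-0.05,"dy":0.03,"dz":-0.35,"rx":0.0,"ry":0.0,"rz":0.0,"fingers":-1.0},
    {"dx":-0.1,"dy":0.05,"dz":-0.6,"rx":0.0,"ry":0.0,"rz":0.0,"fingers":-1.0},
    {"dx":-0.15,"dy":0.1,"dz":-1.2,"rx":0.0,"ry":0.0,"rz":0.0,"fingers":-1.0},
    {"dx":-0.2,"dy":0.15,"dz":-2.2,"rx":0.0,"ry":0.0,"rz":0.0,"fingers":-1.0},
    {"dx":-0.2,"dy":0.15,"dz":-3.8,"rx":0.0,"ry":0.0,"rz":0.0,"fingers":-1.0},
    {"dx":-0.2,"dy":0.15,"dz":-5.8,"rx":0.0,"ry":0.0,"rz":0.0,"fingers":-1.0},
    {"dx":-0.2,"dy":0.15,"dz":-8.0,"rx":0.0,"ry":0.0,"rz":0.0,"fingers":-1.0},
    {"dx":-0.2,"dy":0.15,"dz":-10.0,"rx":0.0,"ry":0.0,"rz":0.0,"fingers":-1.0},
  ],
)

```text
clock: 36.93
tool_pos: [519.5, -27.7, 279.6]
tcp_rot: [-3.142, -0.001, -0.0]
force: [0.9, -0.2, 0.1]
width: -0.001
```

```bash
python3 -c "
from h import *
rd(10,'side')
ribs('side','s20'); ribs('wrist')
"
```

```text
t 37.3833 F [0.14 0.18 0.29] sd [0.66 0.53 0.82] T [ 0.008  0.003 -0.005] sd [0.025 0.043 0.043]
pos [519.8 -27.7 278.8] ang 138.1 rad 48.5 cwF -0.011 cw -0.016 sd 0.042
side ribs mod120 104.0 orange 107.42102997335101 28 arm angle 138.22033698162116 456 n 269
wrist ribs mod120 104.0 orange 104.58775732330743 368 arm angle 138.63018490800013 2995 n 1543
```

View pics/s20.png

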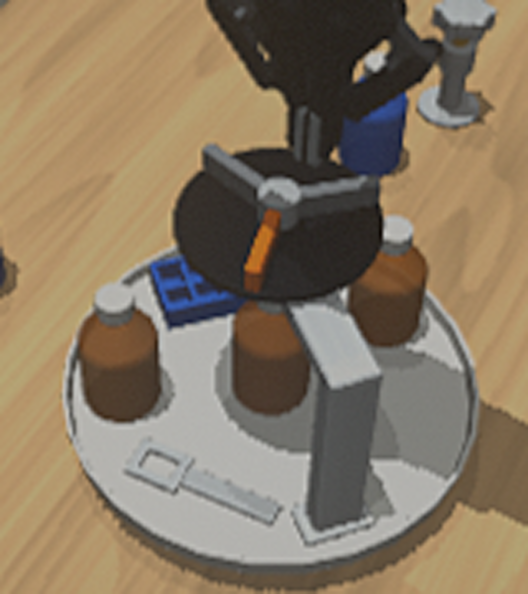

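The side picture shows the gripper clear of the wheel, the orange rib at crop (262,250), which is 104°, and the tray and bystanders unmoved.

```bash
python3 -c "
from h import *
c={k:(v if v.ndim else v.item()) for k,v in np.load('side0.npz').items()}
f=cam(c); rr,cc=np.mgrid[:384,:512]; d=c['depth']
P=np.stack([(cc-c['cx'])/f*d,(rr-c['cy'])/f*d,d],-1)@rot(c).T+np.array(c['xyz']); z=P[...,2]; x=P[...,0]-555; y=P[...,1]+60; rad=np.hypot(x,y)
m=(d>0)&(z>185)&(z<199)&(rad>70)&(rad<140)
print('arm angle at start',np.degrees(np.arctan2(np.median(y[m]),np.median(x[m]))))
print(robot.hand_in())
"
```

```text
arm angle at start 138.36061524024265
the job is handed in; nothing more can be done
None
```

I turned the handwheel clockwise until the pad was on the amber bottle's cap and snugged it. By my torque readings the climb is about 0.105–0.12 N m, inside the 0.09–0.14 window. I then lifted clear and handed in at about 37 s; it reported no verdict.

**How it was done:** I pushed with shut fingertips, bearing down mostly 12–20 N. The press was about 10 N for short moments and peaked near 24 N for one stroke. My first stop was about 231° of turn, where the climb read roughly 0.15–0.17. That was over snug but under the 0.2 strain limit, so I eased the wheel back about 24° and bracketed the climb by pushing gently both ways. The final turn is about 209°.

**Last checks:**
- **Tray:** the clamp arm's angle was 138.4° at the start and between 138.2° and 138.6° at the end, so the susan did not swing.
- **Wheel:** it stayed at 104° after release, and no bystander had visibly moved.
- **Robot:** it was clear of everything, with the force near zero.

**What disagreed:**
- **Held torque:** it did not fade to the climb as described. Static friction kept it anywhere between 0.05 and 0.30 at the same wheel angle. The climb figure is therefore the midpoint of clockwise and counter-clockwise readings, good to about 0.015–0.02.
- **Fingertips:** when shut, they ended about 27 mm short of the reported TCP, so I found the disc by force and depth.

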